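# Swap the seasoned bridge blank at the bottom of the drying crib

### The arm

A 6-joint arm with a two-finger parallel gripper is mounted at the origin on the work surface. World frame = base frame: x ahead of the robot, y to its left, z up, the work surface at z = 0. Lengths are in m, angles in degrees, forces in N, time in s.
With the tool pointing down it reaches from about 0.3 to 0.75 m from the base axis. Payload 8.5 kg.
Tool frame: the origin (TCP) lies at the very end of the fingers, on their centre line; the grasp point (between the pads) lies 19 mm behind it; z points along the fingers, y is the line along which they close (so a half turn about z gives the same grasp; the last joint's range is limited). The gripper opens to 85 mm and grips with 20 to 120 N. Pads are 22 mm wide; open, the fingers measure 114 mm over their backs; the gripper's body (76 mm by 85 mm) begins 54 mm behind the grasp point. The pads swing forward as they close: fully open they stand 13 mm farther back than shut.
Start: joints at [-78.742, 21.807, 74.336, -0, 83.858, -12.336], TCP at [0.22, -0.504, 0.231] pointing down, gripper open.
Joint ranges: [-178.18, 178.18], [-50.72, 133.34], [12.68, 142.11], [-81.47, 261.47], [9.98, 163.14], [-165.26, 165.26]. Speed limits (degrees/s): [136.94, 136.94, 180, 180, 180, 180].

### API

Orientations are given as a 3x3 rotation matrix whose columns are the frame's x, y, z axes.
In Python, from rig import env, imaging gives the robot as it stands. The module is installed in compiled form; this text tells all that it offers.
- The arm moves only by the tool arm_command, never from a script. Its arguments are lists of equal length, an entry for each row: "turn": the turn, a rotation vector about the tool's x, y, z in units of 5 degrees (1.0 is 5 degrees), a list of three; "xyz": the shift along the tool's x, y, z in units of 50 mm (1.0 is 50 mm), a list of three; "claw": the finger opening in mm, from 0 to 85.4. A call has 1 to 12 rows; each row shifts and turns the commanded pose from where the row before left it, along the tool's axes as they then stand; what a row does not reach is not made up. A row lasts 1/10 s, in which the tool goes at most 50 mm and 8.59 degrees, less where a joint would pass 70% of its speed; a pose out of reach is approached as far as the arm can. A call is refused whole if a number of a shift passes 1 or a number of a turn 1, either way. A call with a gripper value outside its range is refused whole. The fingers move at their own pace and stop on an object; "squeeze" is the grip in N (left out, the last holds). Time passes only in rows, so rows that do not move let the fingers close. It gives the time, the measured TCP pose, the force, the opening and the grip force at its end, in the units of the state.
- env.observe(): the state, without advancing time (a new reading comes with each control period).
- imaging.get_image(name): name is "scene" or "top" or "wrist"; returns (picture, depth): 480x640x3 uint8, blue, green, red; 480x640 float32, m along the optical axis (not along the pixel's ray), 0 where there is no reading.
- imaging.camera_info(name): a dict with "camera_matrix" (3x3 intrinsics, pixels), "rvec" (rotation vector, rad) and "tvec" (3), from world to camera coordinates, as OpenCV has them. Camera axes: x right, y down, z forward; pixel columns grow to the right and rows downward; lengths in m; the calibration is good to about 2 mm. A picture is of the moment at which its call begins: read the wrist's pose just before it. camera_info takes no time and is no camera call; for the wrist camera it gives the pose at the moment of the call.
- env.close_job(): hands the job in; it is judged then, once.
The state is a dict: "time_s": time; "q": joint angles; "qvel": joint speeds; "joint_efforts": joint torques, N m; "position": TCP position; "tool_rot": TCP orientation; "ft_force": force on the tool from outside, world axes, zero at the start; "wrist_torque": the same for the moment, N m; "grip_width": finger opening in m; "gripper_force": force on a finger pad.
Only numpy, scipy, OpenCV 4.12 (cv2) and the standard library are available. Lean on these libraries where they do the work, as an engineer would, in place of code of your own. Each camera call takes 0.05 s, during which the arm holds its last target. There are 200 camera calls.

### The job

The black ebony blank in the bottom layer of the drying crib is seasoned: take off the two blanks that lie across it and lay them flat, side by side, on the light grey felt mat, then lay the ebony flat on the middle of the thicknessing sled, lengthwise between its two end stops, and then put the fresh maple blank with the green waxed ends into the place that the ebony left. Last, lay the two upper blanks back across the crib, each one where it was before. Set the blanks down, do not drop them, and leave the walnut blank in the crib, the glue bottle and the clamp where they are.

Things in the scene. Friction and masses are not known exactly. Their poses are not given: they have to be found in the camera images.
- crib: Drying crib, fixed: plywood base 170 x 170 x 9 mm, two bearers along its y with tops 30 mm above the bench. Origin: under its centre, on the bench. On it, to about 3 mm and 2 degrees: ebony and walnut in either order along its x at y = +45 and -45 mm, undersides 30 mm above the bench; across them padauk and purpleheart in either order along its y at x = -45 and +45 mm, undersides at 50 mm.
- ebony: Black ebony bridge blank, the one to fetch from the bottom layer: a plain bar 150 x 36 x 20 mm, about 0.12 kg. Origin: centre of its underside; x along its length, y across its width, z up. All five blanks are of the same size and have their origin and axes alike.
- walnut: Mid-brown walnut blank, 150 x 36 x 20 mm, the other one of the bottom layer; it stays in the crib. Origin: centre of its underside; x along its length.
- padauk: Orange-red padauk blank, 150 x 36 x 20 mm, about 0.085 kg, in the upper layer of the crib. Origin: centre of its underside; x along its length.
- purpleheart: Violet purpleheart blank, 150 x 36 x 20 mm, about 0.095 kg, in the upper layer of the crib. Origin: centre of its underside; x along its length.
- maple: Fresh cream-coloured maple blank with green waxed ends, 150 x 36 x 20 mm, about 0.085 kg, lying loose on the bench. Origin: centre of its underside; x along its length.
- mat: Light grey felt mat, the side area, fixed on the bench: 190 mm (its x) x 170 mm (its y) x 4 mm thick; two blanks fit side by side along its x axis at y = -42 and +42 mm. Origin: centre of its underside, on the bench.
- sled: Thicknessing sled, fixed: plywood board 230 mm (its x) x 100 mm (its y), 15 mm thick, with two low end stops across it, 12 mm above the board, inner faces at x = -87 and +87 mm; a thin dark line marks the middle, along x. A blank lies on the board, 15 mm above the bench, along x. Origin: centre of its underside, on the bench.
- glue: Yellow glue bottle with a red nozzle, 60 mm in diameter and 145 mm tall, standing loose on the bench; not to be moved. Origin: centre of its underside.
- clamp: Steel bar clamp with a red handle lying flat on the bench beyond the work, bar 340 mm long along its y axis, jaws reaching 97 mm to its +x, the handle reaching 222 mm to its -y, at most 28 mm high; loose, not to be moved. Origin: middle of the bar, on the bench.
There are look-alikes about, which are no part of the job. There is more than one size of the ebony; the one meant has the size given above. Leave any turquoise look-alike of the padauk alone.

How it is judged:
By the outcome, as a careful person would: the job done as asked, in the order asked, and still so for the second after the job is handed in, with the robot touching nothing.
It also fails if it takes over 134 s, if anything falls off the work surface, if the arm or the gripper's body presses on something with over 40 N, if the wrist force passes 120 N, or if a joint passes its speed limit or range.

## Working session

There is one attempt and no reset: what is moved stays moved. The work goes in short steps, Python scripts to look and compute and a tool call to move; the robot and the scene stay as the last step left them, time stands still between calls to the robot, and variables do not carry over. Pictures are saved under pics/ and viewed, at most 14 in all, crops included, and the job is handed in when it is done.

Besides the shell and the picture viewer there is one more tool, called after "Call:" as name(argument=value, ...), one argument or row to a line, values as JSON. arm_command: Moves the arm, as the interface text tells. Its arguments: {"type":"object","properties":{"turn":{"type":"array"},"xyz":{"type":"array"},"claw":{"type":"array"},"squeeze":{"type":"number"}},"required":["turn","xyz","claw"]}

```bash
mkdir -p pics; cat > h.py <<'E'
import numpy as np, cv2
from rig import env, imaging
def cam(n):
    c=imaging.camera_info(n); K=np.array(c["camera_matrix"]); R=cv2.Rodrigues(np.array(c["rvec"],float))[0]; t=np.array(c["tvec"],float).ravel()
    return K,R,t
def plane(px,z,C):
    K,R,t=C; px=np.atleast_2d(px).astype(float)
    d=(np.linalg.inv(K)@np.c_[px,np.ones(len(px))].T).T@R; o=-R.T@t
    return o+d*((z-o[2])/d[:,2])[:,None]
def cloud(depth,C):
    K,R,t=C; v,u=np.mgrid[:480,:640]
    p=np.stack([(u-K[0,2])/K[0,0]*depth,(v-K[1,2])/K[1,1]*depth,depth],-1)
    return (p-t)@R
E
python3 - <<'E'
from h import *
for n in("top","scene"):
    C=cam(n); im,d=imaging.get_image(n); cv2.imwrite(f"pics/{n}0.png",im); np.savez(f"{n}0.npz",im=im,d=d,K=C[0],R=C[1],t=C[2])
    print(n,-C[1].T@C[2],C[0][0,0])
s=env.observe();print(s["position"],s["tool_rot"],s["time_s"])
E
```

```text
top [4.64990947e-01 3.16559401e-04 8.87928282e-01] 436.95964609928103
scene [1.09312102 0.50271608 0.79741953] 460.42392216711437
[ 0.22009667 -0.50375299  0.23077083] [[ 9.16397922e-01  4.00268403e-01 -2.32318136e-04]
 [ 4.00268353e-01 -9.16397053e-01  1.29899762e-03]
 [ 3.07052048e-04 -1.28338832e-03 -9.99999129e-01]] 0.1
```

View pics/top0.png

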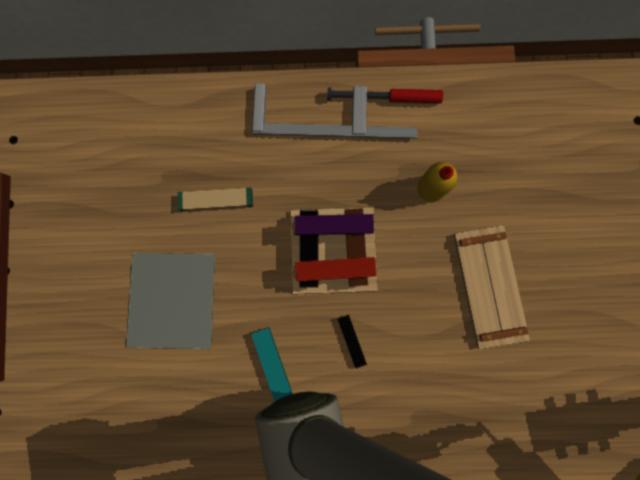

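View pics/scene0.png

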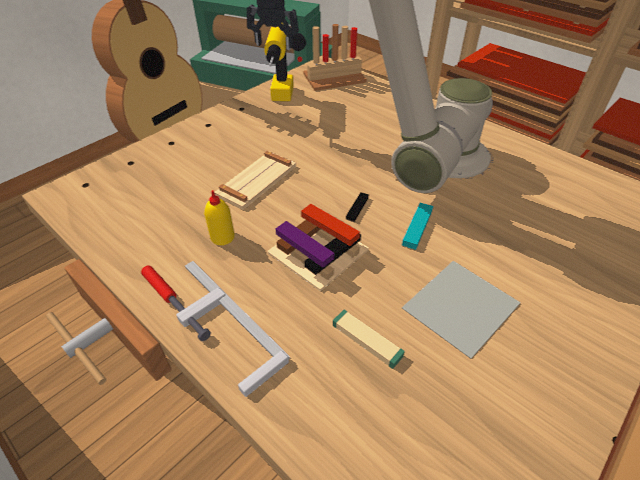

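The top view shows the crib at (334,250), purpleheart at (335,224), padauk at (336,269), maple at (215,199), the mat at (171,300), the sled at (491,287), glue at (438,182) and the clamp at the top. There are two ebony candidates. The bar in the crib at (309,248), under the cross blanks, is full length and is the one meant. The loose bar on the bench at (351,341) is shorter, so it is a decoy. The turquoise bar at (271,365) stays where it is.

```bash
cat > m.py <<'E'
from h import *
def rect(mask,z,C,name):
    cs,_=cv2.findContours(mask.astype(np.uint8),cv2.RETR_EXTERNAL,cv2.CHAIN_APPROX_NONE)
    c=max(cs,key=cv2.contourArea)[:,0,:]
    p=plane(c,z,C)[:,:2]*1000
    (cx,cy),(w,h),a=cv2.minAreaRect(p.astype(np.float32))
    if w<h: a+=90; w,h=h,w
    a=(a+90)%180-90
    print(name,"ctr %.1f %.1f size %.0f %.0f ang %.1f"%(cx,cy,w,h,a))
E
python3 - <<'E'
from m import *
f=np.load("top0.npz"); C=(f["K"],f["R"],f["t"]); im=f["im"]; P=cloud(f["d"],C); Z=P[...,2]*1000
H,S,V=[x.astype(int) for x in cv2.split(cv2.cvtColor(im,cv2.COLOR_BGR2HSV))]
v,u=np.mgrid[:480,:640]
box=lambda a,b,c,d:(u>=a)&(u<=b)&(v>=c)&(v<=d)
for n,p in dict(purple=(335,224),padauk=(336,269),ebonyc=(309,248),walnut=(355,248),cribbase=(332,248),maple=(215,199),mat=(171,300),sled=(480,287),small=(351,341),turq=(270,350)).items(): print(n,im[p[1],p[0]],(H[p[1],p[0]],S[p[1],p[0]],V[p[1],p[0]]),P[p[1],p[0]].round(3))
cr=box(280,390,200,300)
rect(cr&(Z>60)&(H>120)&(H<165)&(S>80),.07,C,"purple")
rect(cr&(Z>60)&((H<9)|(H>170))&(S>150),.07,C,"padauk")
rect(cr&(V<45)&(Z>40)&(Z<60)&(u<325),.05,C,"ebony(partial)")
rect(cr&(Z>40)&(Z<60)&(u>340),.05,C,"walnut(partial)")
rect(cr&(Z>4.5),.009,C,"crib")
rect(box(170,262,180,217)&(Z>10),.02,C,"maple")
rect(box(120,222,245,355)&(S<60)&(V>80),.004,C,"mat")
rect(box(440,540,215,355)&(Z>8),.015,C,"sled")
rect(box(330,375,305,375)&(V<50),.02,C,"small ebony")
rect(box(410,465,150,210)&(H>15)&(H<35)&(S>150)&(Z>20),.1,C,"glue")
print(P[box(240,450,80,140)&(Z>8)].min(0),P[box(410,465,150,210)&(Z>100)].mean(0))
cv2.imwrite("pics/crop0.png",cv2.resize(im[195:380,280:400],None,fx=3.2,fy=3.2,interpolation=cv2.INTER_CUBIC))
E
```

```text
purple [45 11 41] (np.int64(146), np.int64(193), np.int64(45)) [ 0.595 -0.018  0.069]
padauk [ 11  22 107] (np.int64(3), np.int64(229), np.int64(107)) [ 0.51  -0.017  0.068]
ebonyc [3 3 3] (np.int64(0), np.int64(0), np.int64(3)) [0.553 0.033 0.05 ]
walnut [11 26 53] (np.int64(11), np.int64(202), np.int64(53)) [ 0.551 -0.056  0.049]
cribbase [45 69 87] (np.int64(17), np.int64(123), np.int64(87)) [ 0.556 -0.012  0.01 ]
maple [ 80 120 146] (np.int64(18), np.int64(115), np.int64(146)) [0.661 0.223 0.02 ]
mat [83 92 90] (np.int64(37), np.int64(25), np.int64(92)) [0.46  0.316 0.004]
sled [ 81 120 152] (np.int64(16), np.int64(119), np.int64(152)) [ 0.47  -0.301  0.016]
small [4 4 5] (np.int64(0), np.int64(51), np.int64(5)) [ 0.371 -0.044  0.01 ]
turq [89 92 17] (np.int64(89), np.int64(208), np.int64(92)) [0.359 0.114 0.021]
purple ctr 595.2 -15.1 size 146 37 ang 89.6
padauk ctr 510.2 -16.1 size 149 37 ang -87.2
ebony(partial) ctr 554.5 34.0 size 50 35 ang 1.2
walnut(partial) ctr 555.7 -53.0 size 49 44 ang 3.5
crib ctr 551.3 -13.7 size 171 170 ang 0.6
maple ctr 661.6 224.2 size 150 38 ang -87.9
mat ctr 460.0 316.7 size 189 169 ang -2.3
sled ctr 472.0 -323.5 size 229 104 ang 8.3
small ebony ctr 372.3 -43.9 size 101 24 ang 18.6
glue ctr 665.3 -208.5 size 77 57 ang -46.8
[ 0.46499095 -0.24919815  0.00802902] [ 0.66882414 -0.21206496  0.12760783]
```

View pics/crop0.png

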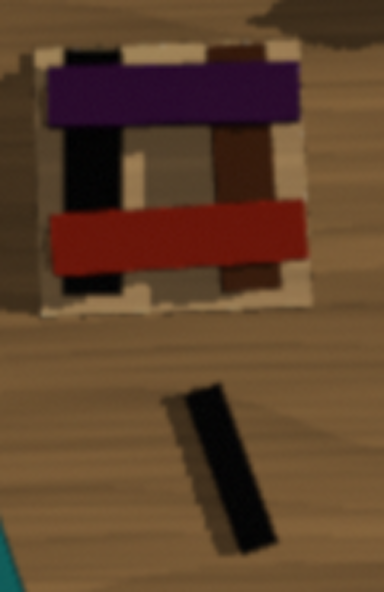

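The crop confirms it: the full-length black bar under the violet and red bars is the ebony. The one on the bench measures 101x24 mm, so it is the wrong size. Next I move above the crib and square up.

Call:
arm_command(
  turn=[
    [0,0,0],
    [0,0,0],
    [0,0,0],
    [0,0,0],
    [0,0,0],
    [0,0,0],
    [0,0,0],
    [0,0,0],
    [0,0,0],
    [0,0,0],
    [0,0,0],
    [0,0,0],
  ],
  xyz=[
    [0.7,-0.44,0],
    [0.7,-0.44,0],
    [0.7,-0.44,0],
    [0.7,-0.44,0],
    [0.7,-0.44,0],
    [0.7,-0.44,0],
    [0.7,-0.44,0],
    [0.7,-0.44,0],
    [0.7,-0.44,0],
    [0.7,-0.44,0],
    [0.7,-0.44,0],
    [0.7,-0.44,0],
  ],
  claw=[60,60,60,60,60,60,60,60,60,60,60,60],
  squeeze=40,
)

```text
time_s: 1.3
position: [0.5, -0.0923, 0.2311]
tool_rot: [[0.916, 0.4, -0.0], [0.4, -0.916, 0.0], [-0.0, -0.0, -1.0]]
ft_force: [1.1, -0.1, -0.6]
grip_width: 0.0598
gripper_force: 0.0
```

Call:
arm_command(
  turn=[
    [0,0,0],
    [0,0,0],
    [0,0,-1],
    [0,0,-1],
    [0,0,-1],
    [0,0,-1],
    [0,0,-1],
    [0,0,-1],
    [0,0,-1],
    [0,0,-1],
    [0,0,-1],
    [0,0,-1],
  ],
  xyz=[
    [0.8,-0.51,0],
    [0.8,-0.51,0],
    [0,0,0],
    [0,0,0],
    [0,0,0],
    [0,0,0],
    [0,0,0],
    [0,0,0],
    [0,0,0],
    [0,0,0],
    [0,0,0],
    [0,0,0],
  ],
  claw=[60,60,60,60,60,60,60,60,60,60,60,60],
)

```text
time_s: 2.5
position: [0.5521, -0.0152, 0.2309]
tool_rot: [[0.279, 0.96, -0.001], [0.96, -0.279, 0.0], [-0.0, -0.001, -1.0]]
ft_force: [-0.3, 1.2, -0.7]
grip_width: 0.0602
gripper_force: 0.0
```

Call:
arm_command(
  turn=[
    [0,0,-1],
    [0,0,-1],
    [0,0,-1],
    [0,0,-0.28],
    [0,0,0],
  ],
  xyz=[
    [0,0,0],
    [0,0,0],
    [0,0,0],
    [0,0,0],
    [0,0,0],
  ],
  claw=[60,60,60,60,60],
)

```text
time_s: 3.0
position: [0.5522, -0.0152, 0.2311]
tool_rot: [[0.001, 1.0, -0.001], [1.0, -0.001, 0.0], [0.0, -0.001, -1.0]]
ft_force: [0.4, -0.6, 0.3]
grip_width: 0.0602
gripper_force: 0.0
```

```bash
cat > go.py <<'E'
from h import *
def go(x,y,z,th):
    s=env.observe(); R=np.array(s["tool_rot"]); p=np.array(s["position"])*1000
    t0=np.degrees(np.arctan2(R[1,0],R[0,0])); d=(th-t0+180)%360-180
    a=np.radians(th); X=np.array([np.cos(a),np.sin(a),0]); Y=np.array([np.sin(a),-np.cos(a),0]); w=np.array([x,y,z])-p
    b=np.radians(t0); X0=np.array([np.cos(b),np.sin(b),0]); Y0=np.array([np.sin(b),-np.cos(b),0])
    print("pos",p.round(1),"th %.2f"%t0,"tilt",R[:2,2].round(4),"t",s["time_s"],"w",round(s["grip_width"]*1000,1),"gf",s["gripper_force"],"ft",np.round(s["ft_force"],1))
    print("turn-z units %.2f; after turn: x %.3f y %.3f z %.3f | before turn: x %.3f y %.3f"%(-d/5,w@X/50,w@Y/50,-w[2]/50,w@X0/50,w@Y0/50))
E
python3 - <<'E'
from go import *; from m import *
go(510,-16,53,92.8)
C=cam("wrist"); im,d=imaging.get_image("wrist"); cv2.imwrite("pics/w1.png",im); np.savez("w1.npz",im=im,d=d,K=C[0],R=C[1],t=C[2])
P=cloud(d,C);Z=P[...,2]*1000
H,S,V=[x.astype(int) for x in cv2.split(cv2.cvtColor(im,cv2.COLOR_BGR2HSV))]
rect((Z>60)&(Z<85)&(H>120)&(H<165)&(S>80),.07,C,"purple")
rect((Z>60)&(Z<85)&((H<9)|(H>170))&(S>150),.07,C,"padauk")
f=np.load("top0.npz"); C=(f["K"],f["R"],f["t"]); im=f["im"]; P=cloud(f["d"],C); Z=P[...,2]*1000
H,S,V=[x.astype(int) for x in cv2.split(cv2.cvtColor(im,cv2.COLOR_BGR2HSV))]
v,u=np.mgrid[:480,:640]
b=(u>440)&(u<540)&(v>215)&(v<355)
m=(b&(Z>20)).astype(np.uint8)
n,l,st,ce=cv2.connectedComponentsWithStats(m)
for i in range(1,n):
    if st[i,4]>40: rect(l==i,.027,C,"stop")
E
```

```text
pos [552.2 -15.2 231.1] th 89.93 tilt [-0.0005  0.0001] t 3.0 w 60.2 gf 0.0 ft [ 0.4 -0.6  0.3]
turn-z units -0.57; after turn: x 0.025 y -0.843 z 3.562 | before turn: x -0.018 y -0.843
purple ctr 596.9 -16.8 size 149 37 ang 89.8
padauk ctr 512.4 -17.3 size 149 37 ang -87.8
stop ctr 564.6 -309.5 size 91 14 ang -82.0
stop ctr 379.6 -336.5 size 91 15 ang -81.7
```

View pics/w1.png

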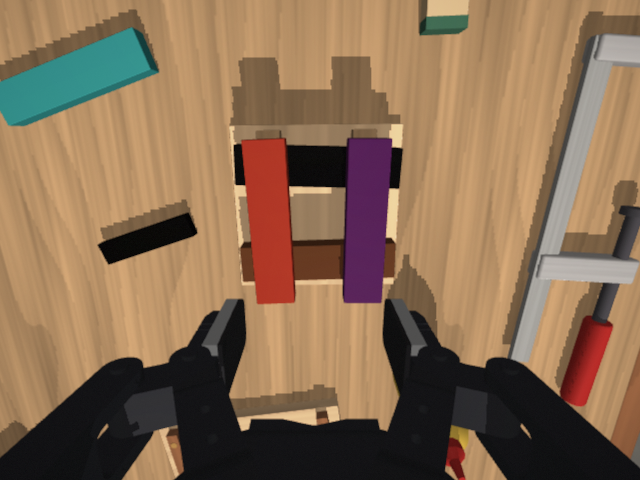

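The wrist view agrees: padauk at (270,220), purpleheart at (367,220), ebony at (317,166) and walnut below at (317,260). The two views match to about 2 mm. I grasp the padauk first.

Call:
arm_command(
  turn=[
    [0,0,-0.47],
    [0,0,0],
    [0,0,0],
    [0,0,0],
    [0,0,0],
    [0,0,0],
    [0,0,0],
    [0,0,0],
    [0,0,0],
    [0,0,0],
    [0,0,0],
  ],
  xyz=[
    [0,0,0],
    [0,-0.41,0],
    [0,-0.405,0],
    [0,0,0.6],
    [0,0,0.6],
    [0,0,0.6],
    [0,0,0.6],
    [0,0,0.6],
    [0,0,0.28],
    [0,0,0.28],
    [0,0,0],
  ],
  claw=[60,60,60,60,60,60,60,60,60,60,60],
)

```text
time_s: 4.15
position: [0.5107, -0.0167, 0.0519]
tool_rot: [[-0.039, 0.999, -0.003], [0.999, 0.039, 0.001], [0.001, -0.003, -1.0]]
ft_force: [-0.7, -1.2, 0.3]
grip_width: 0.0596
gripper_force: 0.0
```

Call:
arm_command(
  turn=[
    [0,0,0],
    [0,0,0],
    [0,0,0],
    [0,0,0],
    [0,0,0],
    [0,0,0],
    [0,0,0],
  ],
  xyz=[
    [0,0,0],
    [0,0,0],
    [0,0,0],
    [0,0,0],
    [0,0,0],
    [0,0,0],
    [0,0,0],
  ],
  claw=[45,38,34,30,30,30,30],
)

```text
time_s: 4.85
position: [0.512, -0.017, 0.0544]
tool_rot: [[-0.041, 0.999, 0.002], [0.999, 0.041, -0.001], [-0.001, 0.002, -1.0]]
ft_force: [-0.6, 0.6, 6.3]
grip_width: 0.035
gripper_force: 40.7
```

```bash
python3 - <<'E'
from go import *
go(461.7,358.7,7.5,177.7)
E
```

```text
pos [512.  -17.   54.4] th 92.34 tilt [ 0.002  -0.0005] t 4.85 w 35.0 gf 40.749608874320984 ft [-0.6  0.6  6.3]
turn-z units -17.07; after turn: x 1.307 y 7.467 z 0.938 | before turn: x 7.548 y -0.700
```

Call:
arm_command(
  turn=[
    [0,0,0],
    [0,0,0],
    [0,0,0],
    [0,0,0],
    [0,0,0],
    [0,0,-1],
    [0,0,-1],
    [0,0,-1],
    [0,0,-1],
    [0,0,-1],
    [0,0,-1],
    [0,0,-1],
  ],
  xyz=[
    [0,0,-0.2],
    [0,0,-0.5],
    [0,0,-0.6],
    [0,0,-0.6],
    [0,0,-0.3],
    [0,0,0],
    [0,0,0],
    [0,0,0],
    [0,0,0],
    [0,0,0],
    [0,0,0],
    [0,0,0],
  ],
  claw=[30,30,30,30,30,30,30,30,30,30,30,30],
)

```text
time_s: 6.05
position: [0.5114, -0.0168, 0.164]
tool_rot: [[-0.609, 0.793, 0.0], [0.793, 0.609, -0.0], [-0.0, 0.0, -1.0]]
ft_force: [0.6, 1.0, -1.2]
grip_width: 0.0348
gripper_force: 40.2
```

Call:
arm_command(
  turn=[
    [0,0,-1],
    [0,0,-1],
    [0,0,-1],
    [0,0,-1],
    [0,0,-1],
    [0,0,-1],
    [0,0,-1],
    [0,0,-1],
    [0,0,-1],
    [0,0,-1],
    [0,0,-0.07],
  ],
  xyz=[
    [0,0,0],
    [0,0,0],
    [0,0,0],
    [0,0,0],
    [0,0,0],
    [0,0,0],
    [0,0,0],
    [0,0,0],
    [0,0,0],
    [0,0,0],
    [0,0,0],
  ],
  claw=[30,30,30,30,30,30,30,30,30,30,30],
)

```text
time_s: 7.15
position: [0.5114, -0.0168, 0.1639]
tool_rot: [[-0.999, 0.039, 0.0], [0.039, 0.999, -0.0], [-0.0, -0.0, -1.0]]
ft_force: [0.9, 0.3, -1.4]
grip_width: 0.0349
gripper_force: 40.2
```

Call:
arm_command(
  turn=[
    [0,0,0],
    [0,0,0],
    [0,0,0],
    [0,0,0],
    [0,0,0],
    [0,0,0],
    [0,0,0],
    [0,0,0],
    [0,0,0],
    [0,0,0],
    [0,0,0],
    [0,0,0],
  ],
  xyz=[
    [0.07,0.4,0],
    [0.13,0.75,0],
    [0.13,0.75,0],
    [0.13,0.75,0],
    [0.13,0.75,0],
    [0.13,0.75,0],
    [0.13,0.75,0],
    [0.13,0.75,0],
    [0.13,0.75,0],
    [0.13,0.75,0],
    [0.07,0.32,0],
    [0,0,0],
  ],
  claw=[30,30,30,30,30,30,30,30,30,30,30,30],
)

```text
time_s: 8.35
position: [0.4604, 0.3605, 0.1634]
tool_rot: [[-0.999, 0.039, -0.0], [0.039, 0.999, 0.0], [0.0, 0.0, -1.0]]
ft_force: [-0.6, -0.7, -0.5]
grip_width: 0.0354
gripper_force: 40.2
```

```bash
python3 - <<'E'
from go import *
go(461.7,358.7,8.5,177.7)
E
```

```text
pos [460.4 360.5 163.4] th 177.76 tilt [-0.      0.0001] t 8.35 w 35.4 gf 40.215176939964294 ft [-0.6 -0.7 -0.5]
turn-z units 0.01; after turn: x -0.027 y -0.034 z 3.098 | before turn: x -0.027 y -0.034
```

Call:
arm_command(
  turn=[
    [0,0,0],
    [0,0,0],
    [0,0,0],
    [0,0,0],
    [0,0,0],
    [0,0,0],
    [0,0,0],
    [0,0,0],
    [0,0,0],
    [0,0,0],
  ],
  xyz=[
    [-0.03,-0.03,0.6],
    [0,0,0.6],
    [0,0,0.6],
    [0,0,0.6],
    [0,0,0.3],
    [0,0,0.18],
    [0,0,0.1],
    [0,0,0.05],
    [0,0,0.05],
    [0,0,0],
  ],
  claw=[30,30,30,30,30,30,30,30,30,30],
)

```text
time_s: 9.35
position: [0.4627, 0.3574, 0.0097]
tool_rot: [[-0.999, 0.04, 0.001], [0.04, 0.999, 0.0], [-0.001, 0.0, -1.0]]
ft_force: [0.0, 0.3, 0.2]
grip_width: 0.0349
gripper_force: 40.2
```

Call:
arm_command(
  turn=[
    [0,0,0],
    [0,0,0],
    [0,0,0],
  ],
  xyz=[
    [0,0,0.02],
    [0,0,0.015],
    [0,0,0],
  ],
  claw=[30,30,30],
)

```text
time_s: 9.65
position: [0.4628, 0.3575, 0.0084]
tool_rot: [[-0.999, 0.04, 0.001], [0.04, 0.999, 0.0], [-0.001, 0.0, -1.0]]
ft_force: [-0.7, -1.2, 4.3]
grip_width: 0.0353
gripper_force: 40.8
```

Call:
arm_command(
  turn=[
    [0,0,0],
    [0,0,0],
    [0,0,0],
    [0,0,0],
    [0,0,0],
    [0,0,0],
    [0,0,0],
    [0,0,0],
    [0,0,0],
    [0,0,0],
    [0,0,0],
  ],
  xyz=[
    [0,0,0],
    [0,0,0],
    [0,0,0],
    [0,0,0],
    [0,0,-0.15],
    [0,0,-0.35],
    [0,0,-0.6],
    [0,0,-0.6],
    [0,0,-0.6],
    [0,0,-0.6],
    [0,0,-0.2],
  ],
  claw=[40,48,56,60,60,60,60,60,60,60,60],
)

```text
time_s: 10.75
position: [0.4634, 0.3579, 0.1661]
tool_rot: [[-0.999, 0.04, 0.005], [0.04, 0.999, 0.002], [-0.005, 0.003, -1.0]]
ft_force: [-1.0, 0.3, 0.9]
grip_width: 0.0604
gripper_force: 0.0
```

Call:
arm_command(
  turn=[
    [0,0,0],
    [0,0,0],
    [0,0,0],
    [0,0,0],
    [0,0,0],
    [0,0,0],
    [0,0,0],
    [0,0,0],
    [0,0,0],
    [0,0,0],
    [0,0,0],
    [0,0,0.58],
  ],
  xyz=[
    [-0.27,-0.67,0],
    [-0.27,-0.67,0],
    [-0.27,-0.67,0],
    [-0.27,-0.67,0],
    [-0.27,-0.67,0],
    [-0.27,-0.67,0],
    [-0.27,-0.67,0],
    [-0.27,-0.67,0],
    [-0.27,-0.67,0],
    [-0.27,-0.67,0],
    [-0.27,-0.67,0],
    [0,0,0],
  ],
  claw=[60,60,60,60,60,60,60,60,60,60,60,60],
)

```text
time_s: 11.95
position: [0.5969, -0.0207, 0.1615]
tool_rot: [[-0.995, 0.096, -0.001], [0.096, 0.995, -0.001], [0.001, -0.001, -1.0]]
ft_force: [-0.7, 0.8, 0.5]
grip_width: 0.0602
gripper_force: 0.0
```

Call:
arm_command(
  turn=[
    [0,0,1],
    [0,0,1],
    [0,0,1],
    [0,0,1],
    [0,0,1],
    [0,0,1],
    [0,0,1],
    [0,0,1],
    [0,0,1],
    [0,0,1],
    [0,0,1],
    [0,0,1],
  ],
  xyz=[
    [0,0,0],
    [0,0,0],
    [0,0,0],
    [0,0,0],
    [0,0,0],
    [0,0,0],
    [0,0,0],
    [0,0,0],
    [0,0,0],
    [0,0,0],
    [0,0,0],
    [0,0,0],
  ],
  claw=[60,60,60,60,60,60,60,60,60,60,60,60],
)

```text
time_s: 13.15
position: [0.5958, -0.0167, 0.1618]
tool_rot: [[-0.416, 0.909, -0.001], [0.909, 0.416, 0.0], [0.001, -0.001, -1.0]]
ft_force: [-0.1, -0.5, -0.2]
grip_width: 0.0601
gripper_force: 0.0
```

Call:
arm_command(
  turn=[
    [0,0,1],
    [0,0,1],
    [0,0,1],
    [0,0,1],
    [0,0,1],
    [0,0,0],
  ],
  xyz=[
    [0,0,0],
    [0,0,0],
    [0,0,0],
    [0,0,0],
    [0,0,0],
    [0,0,0],
  ],
  claw=[60,60,60,60,60,60],
)

```text
time_s: 13.75
position: [0.5958, -0.0167, 0.1619]
tool_rot: [[0.004, 1.0, -0.001], [1.0, -0.004, 0.0], [0.0, -0.001, -1.0]]
ft_force: [0.2, 0.5, -0.3]
grip_width: 0.0598
gripper_force: 0.0
```

```bash
python3 - <<'E'
from go import *; from m import *
go(596,-16.3,53,89.8)
C=cam("top"); im,d=imaging.get_image("top"); cv2.imwrite("pics/t2.png",im); P=cloud(d,C);Z=P[...,2]*1000
H,S,V=[x.astype(int) for x in cv2.split(cv2.cvtColor(im,cv2.COLOR_BGR2HSV))]
rect((Z>15)&(Z<35)&((H<9)|(H>170))&(S>150)&(P[...,1]>.2)&(P[...,0]<.65),.024,C,"padauk on mat")
E
```

```text
pos [595.8 -16.7 161.9] th 89.75 tilt [-0.0013  0.0003] t 13.75 w 59.8 gf 0.0 ft [ 0.2  0.5 -0.3]
turn-z units -0.01; after turn: x 0.008 y 0.004 z 2.178 | before turn: x 0.008 y 0.004
padauk on mat ctr 461.6 357.2 size 149 40 ang -1.9
```

Call:
arm_command(
  turn=[
    [0,0,0],
    [0,0,0],
    [0,0,0],
    [0,0,0],
    [0,0,0],
    [0,0,0],
  ],
  xyz=[
    [0,0,0.5],
    [0,0,0.6],
    [0,0,0.5],
    [0,0,0.4],
    [0,0,0.18],
    [0,0,0],
  ],
  claw=[60,60,60,60,60,60],
)

```text
time_s: 14.4
position: [0.5956, -0.0167, 0.0526]
tool_rot: [[0.002, 1.0, -0.002], [1.0, -0.002, 0.0], [0.0, -0.002, -1.0]]
ft_force: [-0.1, -0.1, 0.3]
grip_width: 0.0601
gripper_force: 0.0
```

Call:
arm_command(
  turn=[
    [0,0,0],
    [0,0,0],
    [0,0,0],
    [0,0,0],
    [0,0,0],
    [0,0,0],
    [0,0,0],
  ],
  xyz=[
    [0,0,0],
    [0,0,0],
    [0,0,0],
    [0,0,0],
    [0,0,0],
    [0,0,0],
    [0,0,0],
  ],
  claw=[45,38,34,30,30,30,30],
)

```text
time_s: 15.1
position: [0.5968, -0.0169, 0.055]
tool_rot: [[0.003, 1.0, 0.003], [1.0, -0.003, -0.001], [-0.001, 0.003, -1.0]]
ft_force: [-0.1, 0.9, 5.4]
grip_width: 0.0349
gripper_force: 40.6
```

```bash
python3 - <<'E'
from go import *
go(458.3,274.7,8.5,177.7)
E
```

```text
pos [596.8 -16.9  55. ] th 89.81 tilt [ 0.0026 -0.0006] t 15.1 w 34.9 gf 40.62912404537201 ft [-0.1  0.9  5.4]
turn-z units -17.58; after turn: x 3.002 y 5.717 z 0.929 | before turn: x 5.823 y -2.790
```

Call:
arm_command(
  turn=[
    [0,0,0],
    [0,0,0],
    [0,0,0],
    [0,0,0],
    [0,0,0],
    [0,0,-1],
    [0,0,-1],
    [0,0,-1],
    [0,0,-1],
    [0,0,-1],
    [0,0,-1],
    [0,0,-1],
  ],
  xyz=[
    [0,0,-0.2],
    [0,0,-0.5],
    [0,0,-0.6],
    [0,0,-0.6],
    [0,0,-0.3],
    [0,0,0],
    [0,0,0],
    [0,0,0],
    [0,0,0],
    [0,0,0],
    [0,0,0],
    [0,0,0],
  ],
  claw=[30,30,30,30,30,30,30,30,30,30,30,30],
)

```text
time_s: 16.3
position: [0.5959, -0.0167, 0.1642]
tool_rot: [[-0.574, 0.819, 0.0], [0.819, 0.574, -0.0], [-0.0, 0.0, -1.0]]
ft_force: [-0.6, 0.6, -0.8]
grip_width: 0.0351
gripper_force: 40.1
```

Call:
arm_command(
  turn=[
    [0,0,-1],
    [0,0,-1],
    [0,0,-1],
    [0,0,-1],
    [0,0,-1],
    [0,0,-1],
    [0,0,-1],
    [0,0,-1],
    [0,0,-1],
    [0,0,-1],
    [0,0,-0.58],
  ],
  xyz=[
    [0,0,0],
    [0,0,0],
    [0,0,0],
    [0,0,0],
    [0,0,0],
    [0,0,0],
    [0,0,0],
    [0,0,0],
    [0,0,0],
    [0,0,0],
    [0,0,0],
  ],
  claw=[30,30,30,30,30,30,30,30,30,30,30],
)

```text
time_s: 17.4
position: [0.5959, -0.0167, 0.1642]
tool_rot: [[-0.999, 0.037, 0.0], [0.037, 0.999, -0.0], [-0.0, -0.0, -1.0]]
ft_force: [-0.0, 0.1, -0.3]
grip_width: 0.0346
gripper_force: 40.1
```

Call:
arm_command(
  turn=[
    [0,0,0],
    [0,0,0],
    [0,0,0],
    [0,0,0],
    [0,0,0],
    [0,0,0],
    [0,0,0],
    [0,0,0],
    [0,0,0],
    [0,0,0],
    [0,0,0],
    [0,0,0],
  ],
  xyz=[
    [0.15,0.285,0],
    [0.3,0.57,0],
    [0.3,0.57,0],
    [0.3,0.57,0],
    [0.3,0.57,0],
    [0.3,0.57,0],
    [0.3,0.57,0],
    [0.3,0.57,0],
    [0.3,0.57,0],
    [0.3,0.57,0],
    [0.14,0.29,0],
    [0,0,0],
  ],
  claw=[30,30,30,30,30,30,30,30,30,30,30,30],
)

```text
time_s: 18.6
position: [0.4564, 0.2763, 0.164]
tool_rot: [[-0.999, 0.038, -0.0], [0.038, 0.999, 0.0], [0.0, 0.0, -1.0]]
ft_force: [0.4, -0.5, -0.0]
grip_width: 0.0351
gripper_force: 40.1
```

```bash
python3 - <<'E'
from go import *
go(458.3,274.7,9.0,177.7)
E
```

```text
pos [456.4 276.3 164. ] th 177.81 tilt [-0.0001  0.0005] t 18.6 w 35.1 gf 40.1437121629715 ft [ 0.4 -0.5 -0. ]
turn-z units 0.02; after turn: x -0.040 y -0.031 z 3.101 | before turn: x -0.040 y -0.031
```

Call:
arm_command(
  turn=[
    [0,0,0],
    [0,0,0],
    [0,0,0],
    [0,0,0],
    [0,0,0],
    [0,0,0],
    [0,0,0],
    [0,0,0],
    [0,0,0],
    [0,0,0],
    [0,0,0],
  ],
  xyz=[
    [-0.02,-0.02,0.6],
    [0,0,0.6],
    [0,0,0.6],
    [0,0,0.6],
    [0,0,0.3],
    [0,0,0.2],
    [0,0,0.1],
    [0,0,0.06],
    [0,0,0.02],
    [0,0,0.02],
    [0,0,0],
  ],
  claw=[30,30,30,30,30,30,30,30,30,30,30],
)

```text
time_s: 19.7
position: [0.4594, 0.2733, 0.009]
tool_rot: [[-0.999, 0.04, 0.001], [0.04, 0.999, 0.0], [-0.001, 0.0, -1.0]]
ft_force: [-0.1, -0.2, -0.4]
grip_width: 0.0349
gripper_force: 40.2
```

Call:
arm_command(
  turn=[
    [0,0,0],
    [0,0,0],
    [0,0,0],
  ],
  xyz=[
    [0,0,0.015],
    [0,0,0.015],
    [0,0,0],
  ],
  claw=[30,30,30],
)

```text
time_s: 20.0
position: [0.4594, 0.2733, 0.0089]
tool_rot: [[-0.999, 0.04, 0.002], [0.04, 0.999, 0.0], [-0.002, 0.001, -1.0]]
ft_force: [-5.6, -2.0, 16.6]
grip_width: 0.0351
gripper_force: 42.2
```

Call:
arm_command(
  turn=[
    [0,0,0],
    [0,0,0],
    [0,0,0],
    [0,0,0],
    [0,0,0],
    [0,0,0],
    [0,0,0],
    [0,0,0],
    [0,0,0],
    [0,0,0],
    [0,0,0],
    [0,0,0],
  ],
  xyz=[
    [0,0,-0.03],
    [0,0,0],
    [0,0,0],
    [0,0,0],
    [0,0,0],
    [0,0,-0.15],
    [0,0,-0.35],
    [0,0,-0.6],
    [0,0,-0.6],
    [0,0,-0.6],
    [0,0,-0.6],
    [0,0,-0.2],
  ],
  claw=[30,40,48,56,60,60,60,60,60,60,60,60],
)

```text
time_s: 21.2
position: [0.46, 0.2735, 0.1668]
tool_rot: [[-0.999, 0.04, 0.005], [0.04, 0.999, 0.002], [-0.005, 0.002, -1.0]]
ft_force: [-0.3, -0.5, -0.3]
grip_width: 0.06
gripper_force: 0.0
```

Call:
arm_command(
  turn=[
    [0,0,0],
    [0,0,0],
    [0,0,0],
    [0,0,0],
    [0,0,0],
    [0,0,0],
    [0,0,0],
    [0,0,0],
    [0,0,0],
    [0,0,-0.58],
    [0,0,0],
  ],
  xyz=[
    [-0.23,-0.525,0],
    [-0.23,-0.525,0],
    [-0.23,-0.525,0],
    [-0.23,-0.525,0],
    [-0.23,-0.525,0],
    [-0.23,-0.525,0],
    [-0.23,-0.525,0],
    [-0.23,-0.525,0],
    [-0.23,-0.525,0],
    [0,0,0],
    [0,0,0],
  ],
  claw=[60,60,60,60,60,60,60,60,60,60,60],
)

```text
time_s: 22.3
position: [0.5529, 0.0324, 0.1628]
tool_rot: [[-1.0, -0.01, -0.001], [-0.01, 1.0, 0.0], [0.001, 0.0, -1.0]]
ft_force: [-0.8, 1.5, 0.1]
grip_width: 0.0598
gripper_force: 0.0
```

```bash
python3 - <<'E'
from go import *; from m import *
go(554,33.5,34,180.6)
C=cam("wrist"); im,d=imaging.get_image("wrist"); cv2.imwrite("pics/w3.png",im); P=cloud(d,C);Z=P[...,2]*1000
H,S,V=[x.astype(int) for x in cv2.split(cv2.cvtColor(im,cv2.COLOR_BGR2HSV))]
q=(Z>42)&(Z<58)&(P[...,0]>.46)&(P[...,0]<.65)
rect(q&(P[...,1]>0)&(P[...,1]<.08),.05,C,"ebony")
rect(q&(P[...,1]<-.02)&(P[...,1]>-.1),.05,C,"walnut")
C=cam("top"); im,d=imaging.get_image("top"); P=cloud(d,C);Z=P[...,2]*1000
H,S,V=[x.astype(int) for x in cv2.split(cv2.cvtColor(im,cv2.COLOR_BGR2HSV))]
rect((Z>15)&(Z<35)&(H>120)&(H<165)&(P[...,1]>.2)&(P[...,0]<.65),.024,C,"purple on mat")
rect((Z>15)&(Z<35)&((H<9)|(H>170))&(S>150)&(P[...,1]>.2)&(P[...,0]<.65),.024,C,"padauk on mat")
E
```

```text
pos [552.9  32.4 162.8] th -179.45 tilt [-0.0015  0.0003] t 22.3 w 59.8 gf 0.0 ft [-0.8  1.5  0.1]
turn-z units -0.01; after turn: x -0.023 y 0.022 z 2.575 | before turn: x -0.023 y 0.022
ebony ctr 554.1 32.4 size 150 36 ang -1.3
walnut ctr 554.6 -57.6 size 150 38 ang 1.7
purple on mat ctr 457.6 273.3 size 149 39 ang -2.3
padauk on mat ctr 461.4 356.7 size 149 40 ang -2.4
```

View pics/w3.png

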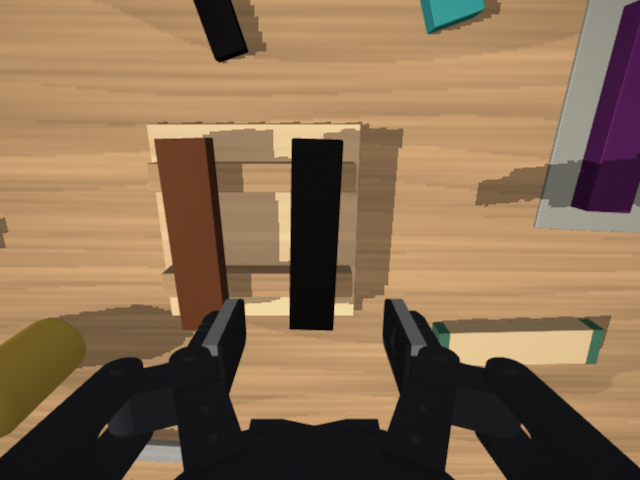

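The crib is now clear on top. The ebony at (316,235) is full length (150x36), the walnut is at (190,235), and both upper blanks lie flat on the mat.

Call:
arm_command(
  turn=[
    [0,0,0.37],
    [0,0,0],
    [0,0,0],
    [0,0,0],
    [0,0,0],
    [0,0,0],
    [0,0,0],
    [0,0,0],
  ],
  xyz=[
    [-0.02,0,0],
    [0,0,0.4],
    [0,0,0.6],
    [0,0,0.6],
    [0,0,0.5],
    [0,0,0.3],
    [0,0,0.18],
    [0,0,0],
  ],
  claw=[60,60,60,60,60,60,60,60],
)

```text
time_s: 23.2
position: [0.5535, 0.0335, 0.0338]
tool_rot: [[-1.0, 0.022, -0.002], [0.022, 1.0, 0.0], [0.002, 0.0, -1.0]]
ft_force: [0.1, 0.5, 0.5]
grip_width: 0.0602
gripper_force: 0.0
```

Call:
arm_command(
  turn=[
    [0,0,0],
    [0,0,0],
    [0,0,0],
    [0,0,0],
    [0,0,0],
    [0,0,0],
    [0,0,0],
  ],
  xyz=[
    [0,0,0],
    [0,0,0],
    [0,0,0],
    [0,0,0],
    [0,0,0],
    [0,0,0],
    [0,0,0],
  ],
  claw=[45,38,34,30,30,30,30],
)

```text
time_s: 23.9
position: [0.5546, 0.033, 0.0357]
tool_rot: [[-1.0, 0.022, 0.002], [0.022, 1.0, -0.0], [-0.002, -0.0, -1.0]]
ft_force: [-1.4, 1.0, 6.8]
grip_width: 0.035
gripper_force: 40.7
```

```bash
python3 - <<'E'
from go import *
go(472.1,-323,21,188.2)
E
```

```text
pos [554.6  33.   35.7] th 178.74 tilt [ 0.002  -0.0002] t 23.9 w 35.0 gf 40.69951593875885 ft [-1.4  1.   6.8]
turn-z units -1.89; after turn: x 2.648 y -6.812 z 0.294 | before turn: x 1.493 y -7.155
```

Call:
arm_command(
  turn=[
    [0,0,0],
    [0,0,0],
    [0,0,0],
    [0,0,0],
    [0,0,0],
    [0,0,0],
    [0,0,-0.95],
    [0,0,-0.94],
    [0,0,0],
  ],
  xyz=[
    [0,0,-0.2],
    [0,0,-0.5],
    [0,0,-0.6],
    [0,0,-0.6],
    [0,0,-0.5],
    [0,0,-0.2],
    [0,0,0],
    [0,0,0],
    [0,0,0],
  ],
  claw=[30,30,30,30,30,30,30,30,30],
)

```text
time_s: 24.8
position: [0.5537, 0.033, 0.1641]
tool_rot: [[-0.99, -0.143, -0.001], [-0.143, 0.99, 0.0], [0.001, 0.0, -1.0]]
ft_force: [-0.3, 0.8, -2.2]
grip_width: 0.0351
gripper_force: 40.3
```

Call:
arm_command(
  turn=[
    [0,0,0],
    [0,0,0],
    [0,0,0],
    [0,0,0],
    [0,0,0],
    [0,0,0],
    [0,0,0],
    [0,0,0],
    [0,0,0],
    [0,0,0],
    [0,0,0],
    [0,0,0],
  ],
  xyz=[
    [0.13,-0.34,0],
    [0.26,-0.68,0],
    [0.26,-0.68,0],
    [0.26,-0.68,0],
    [0.26,-0.68,0],
    [0.26,-0.68,0],
    [0.26,-0.68,0],
    [0.26,-0.68,0],
    [0.26,-0.68,0],
    [0.26,-0.68,0],
    [0.13,-0.34,0],
    [0,0,0],
  ],
  claw=[30,30,30,30,30,30,30,30,30,30,30,30],
)

```text
time_s: 26.0
position: [0.4732, -0.3238, 0.1639]
tool_rot: [[-0.99, -0.138, -0.001], [-0.138, 0.99, 0.0], [0.001, 0.001, -1.0]]
ft_force: [0.6, 0.7, -2.3]
grip_width: 0.0343
gripper_force: 40.3
```

```bash
python3 - <<'E'
from go import *; from m import *
go(472.1,-323,21,188.2)
C=cam("wrist"); im,d=imaging.get_image("wrist"); cv2.imwrite("pics/w4.png",im); P=cloud(d,C);Z=P[...,2]*1000
m=((Z>20)&(Z<34)&(P[...,1]<-.25)&(P[...,1]>-.42)).astype(np.uint8)
n,l,st,ce=cv2.connectedComponentsWithStats(m)
for i in range(1,n):
    if st[i,4]>150: rect(l==i,.027,C,"stop"); print(st[i])
rect((Z>8)&(Z<34)&(P[...,1]<-.25)&(P[...,1]>-.42)&(P[...,0]>.3)&(P[...,0]<.62),.015,C,"sled")
E
```

```text
pos [ 473.2 -323.8  163.9] th -172.05 tilt [-0.0006  0.0005] t 26.0 w 34.3 gf 40.31123757362366 ft [ 0.6  0.7 -2.3]
turn-z units -0.05; after turn: x 0.019 y 0.019 z 2.858 | before turn: x 0.019 y 0.019
stop ctr 380.3 -339.7 size 90 14 ang -82.0
[ 248   98  123   21 2466]
sled ctr 448.2 -329.9 size 179 100 ang 8.2
```

View pics/w4.png

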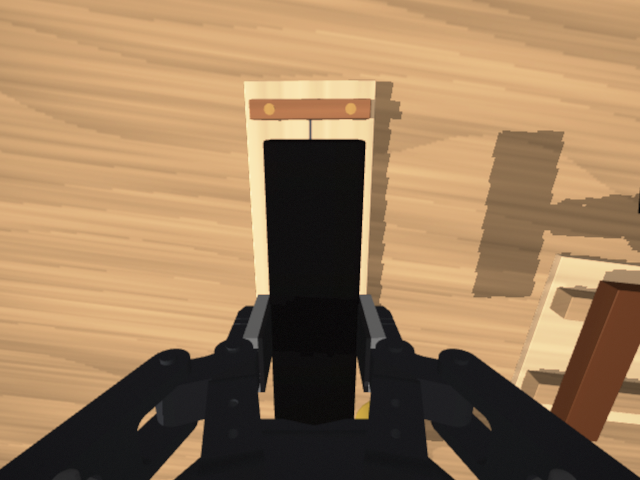

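The sled stop shows at (310,108), and the held ebony lines up with the centre line at (310,130). I lower it.

Call:
arm_command(
  turn=[
    [0,0,-0.03],
    [0,0,0],
    [0,0,0],
    [0,0,0],
    [0,0,0],
    [0,0,0],
    [0,0,0],
    [0,0,0],
    [0,0,0],
    [0,0,0],
  ],
  xyz=[
    [0.02,-0.02,0.4],
    [0,0,0.6],
    [0,0,0.6],
    [0,0,0.6],
    [0,0,0.3],
    [0,0,0.2],
    [0,0,0.1],
    [0,0,0.04],
    [0,0,0.02],
    [0,0,0],
  ],
  claw=[30,30,30,30,30,30,30,30,30,30],
)

```text
time_s: 27.05
position: [0.4733, -0.3233, 0.0222]
tool_rot: [[-0.989, -0.145, 0.001], [-0.145, 0.989, -0.001], [-0.001, -0.001, -1.0]]
ft_force: [0.6, 0.2, -1.1]
grip_width: 0.035
gripper_force: 40.3
```

Call:
arm_command(
  turn=[
    [0,0,0],
    [0,0,0],
    [0,0,0],
    [0,0,0],
  ],
  xyz=[
    [0.01,-0.02,0.01],
    [0,0,0.01],
    [0,0,0.01],
    [0,0,0],
  ],
  claw=[30,30,30,30],
)

```text
time_s: 27.45
position: [0.4727, -0.3245, 0.0207]
tool_rot: [[-0.989, -0.145, 0.0], [-0.145, 0.989, -0.001], [-0.0, -0.001, -1.0]]
ft_force: [-1.3, 0.1, 4.5]
grip_width: 0.0349
gripper_force: 41.1
```

Call:
arm_command(
  turn=[
    [0,0,0],
    [0,0,0],
    [0,0,0],
    [0,0,0],
    [0,0,0],
    [0,0,0],
    [0,0,0],
    [0,0,0],
    [0,0,0],
    [0,0,0],
    [0,0,0],
  ],
  xyz=[
    [0,0,0],
    [0,0,0],
    [0,0,0],
    [0,0,0],
    [0,0,-0.15],
    [0,0,-0.35],
    [0,0,-0.6],
    [0,0,-0.6],
    [0,0,-0.6],
    [0,0,-0.4],
    [0,0,-0.15],
  ],
  claw=[40,48,56,60,60,60,60,60,60,60,60],
)

```text
time_s: 28.55
position: [0.4732, -0.3247, 0.1652]
tool_rot: [[-0.989, -0.145, 0.003], [-0.145, 0.989, -0.003], [-0.002, -0.003, -1.0]]
ft_force: [0.6, -0.0, 0.2]
grip_width: 0.0599
gripper_force: 0.0
```

Call:
arm_command(
  turn=[
    [0,0,0],
    [0,0,0],
    [0,0,0],
    [0,0,0],
    [0,0,0],
    [0,0,0],
    [0,0,0],
    [0,0,0],
    [0,0,0],
    [0,0,0],
    [0,0,0],
    [0,0,0],
  ],
  xyz=[
    [-0.3,0.57,0],
    [-0.3,0.57,0],
    [-0.3,0.57,0],
    [-0.3,0.57,0],
    [-0.3,0.57,0],
    [-0.3,0.57,0],
    [-0.3,0.57,0],
    [-0.3,0.57,0],
    [-0.3,0.57,0],
    [-0.3,0.57,0],
    [-0.3,0.57,0],
    [-0.3,0.57,0],
  ],
  claw=[60,60,60,60,60,60,60,60,60,60,60,60],
)

```text
time_s: 29.75
position: [0.6011, 0.0416, 0.1619]
tool_rot: [[-0.989, -0.145, -0.001], [-0.145, 0.989, 0.0], [0.001, 0.0, -1.0]]
ft_force: [-0.2, -0.5, -0.4]
grip_width: 0.0602
gripper_force: 0.0
```

Call:
arm_command(
  turn=[
    [0,0,0],
    [0,0,0],
    [0,0,0],
    [0,0,0],
    [0,0,0],
    [0,0,0],
    [0,0,1],
    [0,0,1],
    [0,0,1],
    [0,0,1],
    [0,0,1],
    [0,0,1],
  ],
  xyz=[
    [-0.29,0.58,0],
    [-0.29,0.58,0],
    [-0.29,0.58,0],
    [-0.29,0.58,0],
    [-0.29,0.58,0],
    [-0.29,0.58,0],
    [0,0,0],
    [0,0,0],
    [0,0,0],
    [0,0,0],
    [0,0,0],
    [0,0,0],
  ],
  claw=[60,60,60,60,60,60,60,60,60,60,60,60],
)

```text
time_s: 30.95
position: [0.6616, 0.225, 0.1616]
tool_rot: [[-0.928, 0.372, -0.002], [0.372, 0.928, -0.0], [0.001, -0.001, -1.0]]
ft_force: [0.0, 0.2, 1.2]
grip_width: 0.06
gripper_force: 0.0
```

Call:
arm_command(
  turn=[
    [0,0,1],
    [0,0,1],
    [0,0,1],
    [0,0,1],
    [0,0,1],
    [0,0,1],
    [0,0,1],
    [0,0,1],
    [0,0,1],
    [0,0,1],
    [0,0,1],
    [0,0,1],
  ],
  xyz=[
    [0,0,0],
    [0,0,0],
    [0,0,0],
    [0,0,0],
    [0,0,0],
    [0,0,0],
    [0,0,0],
    [0,0,0],
    [0,0,0],
    [0,0,0],
    [0,0,0],
    [0,0,0],
  ],
  claw=[60,60,60,60,60,60,60,60,60,60,60,60],
)

```text
time_s: 32.15
position: [0.6616, 0.225, 0.1616]
tool_rot: [[-0.142, 0.99, -0.002], [0.99, 0.142, -0.0], [0.0, -0.002, -1.0]]
ft_force: [-0.0, 0.8, -0.0]
grip_width: 0.0601
gripper_force: 0.0
```

Call:
arm_command(
  turn=[
    [0,0,1],
    [0,0,0.2],
    [0,0,0],
  ],
  xyz=[
    [0,0,0],
    [0,0,0],
    [0,0,0],
  ],
  claw=[60,60,60],
)

```text
time_s: 32.45
position: [0.6618, 0.225, 0.162]
tool_rot: [[-0.042, 0.999, -0.001], [0.999, 0.042, -0.0], [-0.0, -0.001, -1.0]]
ft_force: [-0.0, -0.3, -0.9]
grip_width: 0.06
gripper_force: 0.0
```

```bash
python3 - <<'E'
from go import *; from m import *
go(661.6,224.2,3,92.1)
C=cam("wrist"); im,d=imaging.get_image("wrist"); cv2.imwrite("pics/w5.png",im); P=cloud(d,C);Z=P[...,2]*1000
rect((Z>11)&(Z<30)&(P[...,1]>.1)&(P[...,1]<.32)&(P[...,0]>.6)&(P[...,0]<.72),.02,C,"maple")
C=cam("top"); im,d=imaging.get_image("top"); cv2.imwrite("pics/t5.png",im); P=cloud(d,C);Z=P[...,2]*1000
V=im.max(2)
rect((Z>26)&(Z<45)&(V<40)&(P[...,1]<-.25)&(P[...,1]>-.4)&(P[...,0]<.6)&(P[...,0]>.36),.035,C,"ebony on sled")
E
```

```text
pos [661.8 225.  162. ] th 92.43 tilt [-0.001  -0.0001] t 32.45 w 60.0 gf 0.0 ft [-0.  -0.3 -0.9]
turn-z units 0.07; after turn: x -0.016 y -0.004 z 3.180 | before turn: x -0.016 y -0.004
maple ctr 664.9 224.4 size 149 36 ang -87.9
ebony on sled ctr 471.6 -319.1 size 146 37 ang 8.6
```

View pics/t5.png

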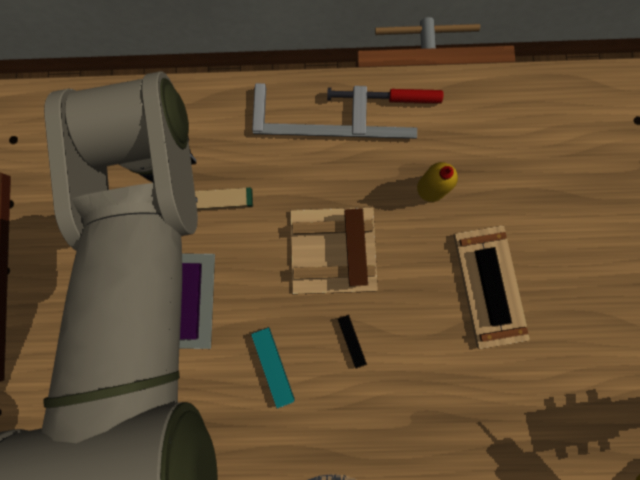

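The top view shows the ebony on the sled at (492,286), the crib holding only the walnut, and the maple partly hidden at (222,198). Before going on, I check the ebony's centring on the sled from that same picture.

```bash
python3 - <<'E'
from h import *
C=cam("top"); im=cv2.imread("pics/t5.png")
for r in (262,274,286,298,310):
    g=im[r].astype(int).sum(1); print(r,"cols455-530",g[455:531].tolist())
E
```

```text
262 cols455-530 [132, 132, 132, 128, 120, 154, 251, 323, 353, 359, 336, 248, 208, 205, 208, 209, 212, 213, 212, 207, 188, 132, 47, 9, 7, 6, 11, 7, 9, 11, 13, 10, 15, 10, 12, 12, 12, 9, 11, 14, 12, 11, 55, 181, 320, 350, 340, 336, 331, 330, 342, 352, 368, 375, 379, 380, 362, 321, 276, 261, 262, 262, 262, 260, 263, 264, 262, 262, 262, 261, 262, 261, 261, 262, 263, 261]
274 cols455-530 [162, 161, 160, 159, 158, 152, 135, 127, 197, 314, 348, 357, 343, 282, 226, 206, 207, 210, 214, 215, 215, 211, 205, 173, 92, 23, 3, 3, 12, 11, 9, 10, 12, 12, 12, 11, 9, 10, 11, 12, 12, 8, 13, 13, 16, 83, 208, 323, 342, 341, 339, 336, 334, 346, 357, 368, 377, 380, 374, 353, 300, 271, 268, 268, 266, 265, 270, 268, 268, 270, 269, 272, 269, 270, 270, 268]
286 cols455-530 [224, 165, 140, 139, 138, 139, 141, 142, 133, 122, 151, 241, 319, 353, 358, 333, 248, 211, 206, 208, 211, 213, 216, 213, 210, 201, 159, 70, 9, 3, 7, 13, 13, 8, 11, 16, 10, 10, 10, 14, 9, 12, 11, 13, 14, 11, 11, 31, 124, 258, 334, 350, 348, 344, 336, 339, 348, 358, 370, 380, 384, 375, 339, 279, 256, 253, 253, 254, 253, 253, 254, 252, 253, 254, 255, 254]
298 cols455-530 [255, 253, 228, 174, 146, 143, 148, 142, 142, 143, 141, 130, 125, 191, 307, 344, 350, 328, 255, 217, 206, 207, 208, 211, 214, 213, 211, 206, 181, 115, 40, 2, 5, 9, 12, 10, 13, 7, 12, 13, 9, 11, 15, 11, 13, 13, 12, 11, 13, 13, 50, 170, 306, 346, 349, 348, 342, 337, 340, 348, 360, 373, 381, 382, 369, 323, 276, 260, 259, 259, 258, 258, 257, 258, 257, 255]
310 cols455-530 [270, 272, 270, 270, 250, 206, 170, 154, 154, 152, 154, 155, 150, 143, 124, 150, 238, 317, 346, 351, 341, 310, 236, 204, 207, 208, 212, 212, 213, 210, 206, 172, 84, 12, 5, 6, 12, 16, 7, 12, 11, 13, 12, 14, 11, 12, 10, 8, 9, 10, 15, 14, 20, 75, 201, 316, 346, 350, 349, 342, 337, 343, 350, 362, 372, 381, 380, 369, 321, 284, 273, 270, 272, 267, 263, 258]
```

Call:
arm_command(
  turn=[
    [0,0,0.05],
    [0,0,0],
    [0,0,0],
    [0,0,0],
    [0,0,0],
    [0,0,0],
    [0,0,0],
    [0,0,0],
    [0,0,0],
  ],
  xyz=[
    [-0.015,0.055,0],
    [0,0,0.5],
    [0,0,0.6],
    [0,0,0.6],
    [0,0,0.6],
    [0,0,0.5],
    [0,0,0.25],
    [0,0,0.1],
    [0,0,0],
  ],
  claw=[60,60,60,60,60,60,60,60,60],
)

```text
time_s: 33.45
position: [0.665, 0.2244, 0.0054]
tool_rot: [[-0.037, 0.999, 0.0], [0.999, 0.037, 0.0], [0.0, 0.0, -1.0]]
ft_force: [0.2, 1.1, 0.4]
grip_width: 0.06
gripper_force: 0.0
```

The ebony sits about 3 mm off the sled's marked line, well between the stops, which is good enough. I continue with the maple.

Call:
arm_command(
  turn=[
    [0,0,0],
    [0,0,0],
    [0,0,0],
    [0,0,0],
    [0,0,0],
    [0,0,0],
    [0,0,0],
    [0,0,0],
  ],
  xyz=[
    [0,0,0.03],
    [0,0,0],
    [0,0,0],
    [0,0,0],
    [0,0,0],
    [0,0,0],
    [0,0,0],
    [0,0,0],
  ],
  claw=[60,45,38,34,30,30,30,30],
)

```text
time_s: 34.25
position: [0.6652, 0.2245, 0.0046]
tool_rot: [[-0.037, 0.999, 0.002], [0.999, 0.037, 0.0], [0.0, 0.002, -1.0]]
ft_force: [-0.5, 0.6, 7.3]
grip_width: 0.0352
gripper_force: 41.2
```

```bash
python3 - <<'E'
from go import *
go(554.3,33,35.5,178.8)
E
```

```text
pos [665.2 224.5   4.6] th 92.10 tilt [0.0016 0.0003] t 34.25 w 35.2 gf 41.15074038505554 ft [-0.5  0.6  7.3]
turn-z units -17.34; after turn: x 2.137 y -3.876 z -0.618 | before turn: x -3.746 y -2.357
```

Call:
arm_command(
  turn=[
    [0,0,0],
    [0,0,0],
    [0,0,0],
    [0,0,0],
    [0,0,0],
    [0,0,0],
    [0,0,0],
    [0,0,-1],
    [0,0,-1],
    [0,0,-1],
    [0,0,-1],
    [0,0,-1],
  ],
  xyz=[
    [0,0,-0.2],
    [0,0,-0.5],
    [0,0,-0.6],
    [0,0,-0.6],
    [0,0,-0.6],
    [0,0,-0.5],
    [0,0,-0.2],
    [0,0,0],
    [0,0,0],
    [0,0,0],
    [0,0,0],
    [0,0,0],
  ],
  claw=[30,30,30,30,30,30,30,30,30,30,30,30],
)

```text
time_s: 35.45
position: [0.6643, 0.2243, 0.1625]
tool_rot: [[-0.459, 0.889, -0.002], [0.889, 0.459, -0.0], [0.001, -0.002, -1.0]]
ft_force: [0.9, 0.3, -0.8]
grip_width: 0.0348
gripper_force: 40.4
```

Call:
arm_command(
  turn=[
    [0,0,-1],
    [0,0,-1],
    [0,0,-1],
    [0,0,-1],
    [0,0,-1],
    [0,0,-1],
    [0,0,-1],
    [0,0,-1],
    [0,0,-1],
    [0,0,-1],
    [0,0,-1],
    [0,0,-1],
  ],
  xyz=[
    [0,0,0],
    [0,0,0],
    [0,0,0],
    [0,0,0],
    [0,0,0],
    [0,0,0],
    [0,0,0],
    [0,0,0],
    [0,0,0],
    [0,0,0],
    [0,0,0],
    [0,0,0],
  ],
  claw=[30,30,30,30,30,30,30,30,30,30,30,30],
)

```text
time_s: 36.65
position: [0.6643, 0.2243, 0.1625]
tool_rot: [[-0.999, 0.047, -0.002], [0.047, 0.999, -0.0], [0.002, -0.0, -1.0]]
ft_force: [0.5, -0.2, -0.9]
grip_width: 0.0349
gripper_force: 40.4
```

Call:
arm_command(
  turn=[
    [0,0,-0.34],
    [0,0,0],
    [0,0,0],
    [0,0,0],
    [0,0,0],
    [0,0,0],
    [0,0,0],
    [0,0,0],
    [0,0,0],
    [0,0,0],
  ],
  xyz=[
    [0,0,0],
    [0.26,-0.48,0],
    [0.27,-0.48,0],
    [0.27,-0.48,0],
    [0.27,-0.49,0],
    [0.27,-0.49,0],
    [0.27,-0.49,0],
    [0.27,-0.48,0],
    [0.26,-0.48,0],
    [0,0,0],
  ],
  claw=[30,30,30,30,30,30,30,30,30,30],
)

```text
time_s: 37.65
position: [0.5524, 0.0311, 0.1634]
tool_rot: [[-1.0, 0.025, -0.001], [0.025, 1.0, -0.0], [0.001, -0.0, -1.0]]
ft_force: [-0.5, 0.2, 0.4]
grip_width: 0.0352
gripper_force: 40.4
```

```bash
python3 - <<'E'
from go import *
go(554.3,33,36,178.8)
E
```

```text
pos [552.4  31.1 163.4] th 178.57 tilt [-0.0014 -0.0004] t 37.65 w 35.2 gf 40.403743386268616 ft [-0.5  0.2  0.4]
turn-z units -0.05; after turn: x -0.037 y 0.038 z 2.548 | before turn: x -0.037 y 0.038
```

Call:
arm_command(
  turn=[
    [0,0,0],
    [0,0,0],
    [0,0,0],
    [0,0,0],
    [0,0,0],
    [0,0,0],
    [0,0,0],
    [0,0,0],
    [0,0,0],
  ],
  xyz=[
    [-0.03,0.03,0],
    [0,0,0.5],
    [0,0,0.6],
    [0,0,0.6],
    [0,0,0.4],
    [0,0,0.25],
    [0,0,0.15],
    [0,0,0.05],
    [0,0,0],
  ],
  claw=[30,30,30,30,30,30,30,30,30],
)

```text
time_s: 38.55
position: [0.5556, 0.0348, 0.0365]
tool_rot: [[-1.0, 0.021, 0.001], [0.021, 1.0, -0.0], [-0.001, -0.0, -1.0]]
ft_force: [0.4, -0.4, -0.8]
grip_width: 0.0348
gripper_force: 40.4
```

Call:
arm_command(
  turn=[
    [0,0,0],
    [0,0,0],
    [0,0,0],
    [0,0,0],
  ],
  xyz=[
    [0.025,-0.035,0],
    [0,0,0.02],
    [0,0,0.01],
    [0,0,0],
  ],
  claw=[30,30,30,30],
)

```text
time_s: 38.95
position: [0.554, 0.0329, 0.0348]
tool_rot: [[-1.0, 0.021, 0.0], [0.021, 1.0, -0.0], [-0.0, -0.0, -1.0]]
ft_force: [0.3, 0.3, -1.1]
grip_width: 0.0349
gripper_force: 40.4
```

Call:
arm_command(
  turn=[
    [0,0,0],
    [0,0,0],
    [0,0,0],
  ],
  xyz=[
    [0,0,0.015],
    [0,0,0.005],
    [0,0,0],
  ],
  claw=[30,30,30],
)

```text
time_s: 39.25
position: [0.5541, 0.0329, 0.0345]
tool_rot: [[-1.0, 0.021, 0.001], [0.021, 1.0, -0.0], [-0.001, -0.0, -1.0]]
ft_force: [-2.7, -1.1, 8.5]
grip_width: 0.035
gripper_force: 41.5
```

Call:
arm_command(
  turn=[
    [0,0,0],
    [0,0,0],
    [0,0,0],
    [0,0,0],
    [0,0,0],
    [0,0,0],
    [0,0,0],
    [0,0,0],
    [0,0,0],
    [0,0,0],
    [0,0,0],
  ],
  xyz=[
    [0,0,-0.01],
    [0,0,0],
    [0,0,0],
    [0,0,0],
    [0,0,-0.15],
    [0,0,-0.35],
    [0,0,-0.6],
    [0,0,-0.6],
    [0,0,-0.5],
    [0,0,-0.3],
    [0,0,0],
  ],
  claw=[40,48,56,60,60,60,60,60,60,60,60],
)

```text
time_s: 40.35
position: [0.5548, 0.0328, 0.1615]
tool_rot: [[-1.0, 0.021, 0.005], [0.021, 1.0, -0.001], [-0.005, -0.001, -1.0]]
ft_force: [-0.6, 0.6, 0.2]
grip_width: 0.0603
gripper_force: 0.0
```

Call:
arm_command(
  turn=[
    [0,0,0.22],
    [0,0,0],
    [0,0,0],
    [0,0,0],
    [0,0,0],
    [0,0,0],
    [0,0,0],
    [0,0,0],
    [0,0,0],
    [0,0,0],
    [0,0,0],
  ],
  xyz=[
    [0.22,0.53,0],
    [0.22,0.53,0],
    [0.22,0.53,0],
    [0.22,0.53,0],
    [0.22,0.53,0],
    [0.22,0.53,0],
    [0.22,0.53,0],
    [0.22,0.53,0],
    [0.22,0.53,0],
    [0,0,0],
    [0,0,0],
  ],
  claw=[60,60,60,60,60,60,60,60,60,60,60],
)

```text
time_s: 41.45
position: [0.4637, 0.2751, 0.1584]
tool_rot: [[-0.999, 0.039, -0.001], [0.039, 0.999, -0.001], [0.001, -0.001, -1.0]]
ft_force: [0.4, -0.1, 1.3]
grip_width: 0.0596
gripper_force: 0.0
```

```bash
python3 - <<'E'
from go import *; from m import *
go(459.4,273.3,8.5,177.7)
C=cam("top"); im,d=imaging.get_image("top"); cv2.imwrite("pics/t6.png",im); P=cloud(d,C);Z=P[...,2]*1000
rect((Z>40)&(Z<60)&(P[...,1]>.0)&(P[...,1]<.08)&(P[...,0]<.68)&(P[...,0]>.44),.05,C,"maple in crib")
rect((Z>40)&(Z<60)&(P[...,1]<-.02)&(P[...,1]>-.1)&(P[...,0]<.68)&(P[...,0]>.44),.05,C,"walnut")
E
```

```text
pos [463.7 275.1 158.4] th 177.76 tilt [-0.0011 -0.0006] t 41.45 w 59.6 gf 0.0 ft [ 0.4 -0.1  1.3]
turn-z units 0.01; after turn: x 0.085 y -0.039 z 2.997 | before turn: x 0.085 y -0.038
maple in crib ctr 552.8 35.2 size 149 35 ang -1.4
walnut ctr 553.1 -57.1 size 150 36 ang 1.7
```

Call:
arm_command(
  turn=[
    [0,0,0],
    [0,0,0],
    [0,0,0],
    [0,0,0],
    [0,0,0],
    [0,0,0],
    [0,0,0],
    [0,0,0],
    [0,0,0],
  ],
  xyz=[
    [0.085,-0.035,0],
    [0,0,0.4],
    [0,0,0.6],
    [0,0,0.6],
    [0,0,0.6],
    [0,0,0.5],
    [0,0,0.2],
    [0,0,0.1],
    [0,0,0],
  ],
  claw=[60,60,60,60,60,60,60,60,60],
)

```text
time_s: 42.4
position: [0.4601, 0.2732, 0.0094]
tool_rot: [[-0.999, 0.041, 0.0], [0.041, 0.999, 0.0], [-0.0, 0.0, -1.0]]
ft_force: [0.7, 0.1, -0.2]
grip_width: 0.0598
gripper_force: 0.0
```

Call:
arm_command(
  turn=[
    [0,0,0],
    [0,0,0],
    [0,0,0],
    [0,0,0],
    [0,0,0],
    [0,0,0],
    [0,0,0],
  ],
  xyz=[
    [0,0,0],
    [0,0,0],
    [0,0,0],
    [0,0,0],
    [0,0,0],
    [0,0,0],
    [0,0,0],
  ],
  claw=[45,38,34,30,30,30,30],
)

```text
time_s: 43.1
position: [0.4602, 0.2736, 0.0102]
tool_rot: [[-0.999, 0.04, 0.002], [0.04, 0.999, 0.001], [-0.002, 0.001, -1.0]]
ft_force: [-1.1, -0.1, 6.5]
grip_width: 0.0349
gripper_force: 40.3
```

```bash
python3 - <<'E'
from go import *
go(596.3,-16.8,55,89.8)
E
```

```text
pos [460.2 273.6  10.2] th 177.70 tilt [0.0019 0.0006] t 43.1 w 34.9 gf 40.32060205936432 ft [-1.1 -0.1  6.5]
turn-z units 17.58; after turn: x -5.799 y 2.741 z -0.896 | before turn: x -2.952 y -5.695
```

Call:
arm_command(
  turn=[
    [0,0,0],
    [0,0,0],
    [0,0,0],
    [0,0,0],
    [0,0,0],
    [0,0,0],
    [0,0,0],
    [0,0,1],
    [0,0,1],
    [0,0,1],
    [0,0,1],
    [0,0,1],
  ],
  xyz=[
    [0,0,-0.2],
    [0,0,-0.5],
    [0,0,-0.6],
    [0,0,-0.6],
    [0,0,-0.6],
    [0,0,-0.4],
    [0,0,-0.2],
    [0,0,0],
    [0,0,0],
    [0,0,0],
    [0,0,0],
    [0,0,0],
  ],
  claw=[30,30,30,30,30,30,30,30,30,30,30,30],
)

```text
time_s: 44.3
position: [0.4594, 0.2733, 0.1638]
tool_rot: [[-0.887, 0.462, -0.001], [0.462, 0.887, -0.0], [0.001, -0.001, -1.0]]
ft_force: [0.2, -0.2, -0.7]
grip_width: 0.0349
gripper_force: 40.2
```

Call:
arm_command(
  turn=[
    [0,0,1],
    [0,0,1],
    [0,0,1],
    [0,0,1],
    [0,0,1],
    [0,0,1],
    [0,0,1],
    [0,0,1],
    [0,0,1],
    [0,0,1],
    [0,0,1],
    [0,0,1],
  ],
  xyz=[
    [0,0,0],
    [0,0,0],
    [0,0,0],
    [0,0,0],
    [0,0,0],
    [0,0,0],
    [0,0,0],
    [0,0,0],
    [0,0,0],
    [0,0,0],
    [0,0,0],
    [0,0,0],
  ],
  claw=[30,30,30,30,30,30,30,30,30,30,30,30],
)

```text
time_s: 45.5
position: [0.4594, 0.2734, 0.1638]
tool_rot: [[-0.043, 0.999, -0.001], [0.999, 0.043, -0.0], [-0.0, -0.001, -1.0]]
ft_force: [0.4, -0.2, -0.4]
grip_width: 0.0352
gripper_force: 40.2
```

Call:
arm_command(
  turn=[
    [0,0,0.58],
    [0,0,0],
    [0,0,0],
    [0,0,0],
    [0,0,0],
    [0,0,0],
    [0,0,0],
    [0,0,0],
    [0,0,0],
    [0,0,0],
    [0,0,0],
    [0,0,0],
  ],
  xyz=[
    [0,0,0],
    [-0.3,0.14,0],
    [-0.61,0.29,0],
    [-0.61,0.29,0],
    [-0.61,0.29,0],
    [-0.61,0.29,0],
    [-0.61,0.29,0],
    [-0.61,0.29,0],
    [-0.61,0.29,0],
    [-0.61,0.28,0],
    [-0.61,0.28,0],
    [0,0,0],
  ],
  claw=[30,30,30,30,30,30,30,30,30,30,30,30],
)

```text
time_s: 46.7
position: [0.5962, -0.02, 0.1633]
tool_rot: [[0.007, 1.0, -0.0], [1.0, -0.007, -0.001], [-0.001, -0.0, -1.0]]
ft_force: [-0.6, -0.0, -1.2]
grip_width: 0.035
gripper_force: 40.2
```

Call:
arm_command(
  turn=[
    [0,0,0],
  ],
  xyz=[
    [0,0,0],
  ],
  claw=[30],
)

```text
time_s: 46.8
position: [0.5948, -0.0167, 0.1635]
tool_rot: [[0.005, 1.0, -0.001], [1.0, -0.005, 0.001], [0.001, -0.001, -1.0]]
ft_force: [-0.4, 1.0, -1.4]
grip_width: 0.0348
gripper_force: 40.2
```

```bash
python3 - <<'E'
from go import *
go(596.3,-17.6,56.5,89.8)
E
```

```text
pos [594.8 -16.7 163.5] th 89.73 tilt [-0.0014  0.0006] t 46.8 w 34.8 gf 40.226449370384216 ft [-0.4  1.  -1.4]
turn-z units -0.01; after turn: x -0.018 y 0.029 z 2.140 | before turn: x -0.018 y 0.029
```

Call:
arm_command(
  turn=[
    [0,0,0],
    [0,0,0],
    [0,0,0],
    [0,0,0],
    [0,0,0],
    [0,0,0],
    [0,0,0],
    [0,0,0],
  ],
  xyz=[
    [-0.01,0.02,0.4],
    [0,0,0.6],
    [0,0,0.5],
    [0,0,0.3],
    [0,0,0.2],
    [0,0,0.1],
    [0,0,0.04],
    [0,0,0],
  ],
  claw=[30,30,30,30,30,30,30,30],
)

```text
time_s: 47.6
position: [0.5964, -0.0169, 0.0576]
tool_rot: [[0.003, 1.0, 0.001], [1.0, -0.003, -0.0], [-0.0, 0.001, -1.0]]
ft_force: [-0.2, -1.0, -0.7]
grip_width: 0.0348
gripper_force: 40.2
```

Call:
arm_command(
  turn=[
    [0,0,0],
    [0,0,0],
    [0,0,0],
  ],
  xyz=[
    [-0.01,0,0.02],
    [0,0,0.015],
    [0,0,0],
  ],
  claw=[30,30,30],
)

```text
time_s: 47.9
position: [0.5965, -0.0176, 0.0563]
tool_rot: [[0.004, 1.0, 0.001], [1.0, -0.004, -0.0], [-0.0, 0.001, -1.0]]
ft_force: [-1.1, -0.1, 5.5]
grip_width: 0.035
gripper_force: 40.9
```

Call:
arm_command(
  turn=[
    [0,0,0],
    [0,0,0],
    [0,0,0],
    [0,0,0],
    [0,0,0],
    [0,0,0],
    [0,0,0],
    [0,0,0],
    [0,0,0],
    [0,0,0],
  ],
  xyz=[
    [0,0,0],
    [0,0,0],
    [0,0,0],
    [0,0,0],
    [0,0,-0.15],
    [0,0,-0.35],
    [0,0,-0.6],
    [0,0,-0.6],
    [0,0,-0.45],
    [0,0,0],
  ],
  claw=[40,48,56,60,60,60,60,60,60,60],
)

```text
time_s: 48.9
position: [0.5975, -0.0178, 0.1667]
tool_rot: [[0.003, 1.0, 0.007], [1.0, -0.003, -0.002], [-0.002, 0.007, -1.0]]
ft_force: [-0.1, 1.0, -0.1]
grip_width: 0.0597
gripper_force: 0.0
```

Call:
arm_command(
  turn=[
    [0,0,0],
    [0,0,0],
    [0,0,0],
    [0,0,0],
    [0,0,0],
    [0,0,0],
    [0,0,0],
    [0,0,0],
    [0,0,0],
    [0,0,0],
    [0,0,0],
    [0,0,0],
  ],
  xyz=[
    [0.625,-0.223,0],
    [0.625,-0.223,0],
    [0.625,-0.223,0],
    [0.625,-0.223,0],
    [0.625,-0.223,0],
    [0.625,-0.223,0],
    [0.625,-0.223,0],
    [0.625,-0.223,0],
    [0.625,-0.223,0],
    [0.625,-0.223,0],
    [0.625,-0.223,0],
    [0.625,-0.223,0],
  ],
  claw=[60,60,60,60,60,60,60,60,60,60,60,60],
)

```text
time_s: 50.1
position: [0.4629, 0.359, 0.1623]
tool_rot: [[0.004, 1.0, -0.001], [1.0, -0.004, -0.001], [-0.001, -0.001, -1.0]]
ft_force: [0.1, 0.0, 0.7]
grip_width: 0.06
gripper_force: 0.0
```

Call:
arm_command(
  turn=[
    [0,0,-1],
    [0,0,-1],
    [0,0,-1],
    [0,0,-1],
    [0,0,-1],
    [0,0,-1],
    [0,0,-1],
    [0,0,-1],
    [0,0,-1],
    [0,0,-1],
    [0,0,-1],
    [0,0,-1],
  ],
  xyz=[
    [0,0,0],
    [0,0,0],
    [0,0,0],
    [0,0,0],
    [0,0,0],
    [0,0,0],
    [0,0,0],
    [0,0,0],
    [0,0,0],
    [0,0,0],
    [0,0,0],
    [0,0,0],
  ],
  claw=[60,60,60,60,60,60,60,60,60,60,60,60],
)

```text
time_s: 51.3
position: [0.4635, 0.3578, 0.1621]
tool_rot: [[-0.866, 0.5, -0.001], [0.5, 0.866, -0.001], [0.001, -0.001, -1.0]]
ft_force: [-0.9, -0.1, -0.5]
grip_width: 0.0599
gripper_force: 0.0
```

Call:
arm_command(
  turn=[
    [0,0,-1],
    [0,0,-1],
    [0,0,-1],
    [0,0,-1],
    [0,0,-1],
    [0,0,-0.58],
    [0,0,0],
  ],
  xyz=[
    [0,0,0],
    [0,0,0],
    [0,0,0],
    [0,0,0],
    [0,0,0],
    [0,0,0],
    [0,0,0],
  ],
  claw=[60,60,60,60,60,60,60],
)

```text
time_s: 52.0
position: [0.4635, 0.3578, 0.1622]
tool_rot: [[-0.999, 0.04, -0.001], [0.04, 0.999, -0.001], [0.001, -0.001, -1.0]]
ft_force: [0.0, 0.5, 0.7]
grip_width: 0.06
gripper_force: 0.0
```

```bash
python3 - <<'E'
from go import *
go(462.7,357.5,8.5,177.7)
E
```

```text
pos [463.5 357.8 162.2] th 177.71 tilt [-0.001  -0.0005] t 52.0 w 60.0 gf 0.0 ft [0.  0.5 0.7]
turn-z units 0.00; after turn: x 0.016 y -0.006 z 3.075 | before turn: x 0.016 y -0.006
```

Call:
arm_command(
  turn=[
    [0,0,0],
    [0,0,0],
    [0,0,0],
    [0,0,0],
    [0,0,0],
    [0,0,0],
    [0,0,0],
    [0,0,0],
    [0,0,0],
  ],
  xyz=[
    [0.016,-0.006,0],
    [0,0,0.4],
    [0,0,0.6],
    [0,0,0.6],
    [0,0,0.6],
    [0,0,0.5],
    [0,0,0.26],
    [0,0,0.12],
    [0,0,0],
  ],
  claw=[60,60,60,60,60,60,60,60,60],
)

```text
time_s: 52.9
position: [0.4631, 0.3577, 0.0088]
tool_rot: [[-0.999, 0.041, -0.0], [0.041, 0.999, -0.0], [0.0, -0.0, -1.0]]
ft_force: [-0.4, 0.7, 0.4]
grip_width: 0.0604
gripper_force: 0.0
```

Call:
arm_command(
  turn=[
    [0,0,0],
    [0,0,0],
    [0,0,0],
    [0,0,0],
    [0,0,0],
    [0,0,0],
    [0,0,0],
  ],
  xyz=[
    [0,0,0],
    [0,0,0],
    [0,0,0],
    [0,0,0],
    [0,0,0],
    [0,0,0],
    [0,0,0],
  ],
  claw=[45,38,34,30,30,30,30],
)

```text
time_s: 53.6
position: [0.4635, 0.358, 0.0101]
tool_rot: [[-0.999, 0.04, 0.002], [0.04, 0.999, 0.001], [-0.002, 0.001, -1.0]]
ft_force: [-1.2, -0.4, 6.6]
grip_width: 0.0352
gripper_force: 40.5
```

```bash
python3 - <<'E'
from go import *
go(511.7,-16.9,55,92.3)
E
```

```text
pos [463.5 358.   10.1] th 177.69 tilt [0.0019 0.001 ] t 53.6 w 35.2 gf 40.46003043651581 ft [-1.2 -0.4  6.6]
turn-z units 17.08; after turn: x -7.530 y 0.663 z -0.899 | before turn: x -1.266 y -7.453
```

Call:
arm_command(
  turn=[
    [0,0,0],
    [0,0,0],
    [0,0,0],
    [0,0,0],
    [0,0,0],
    [0,0,0],
    [0,0,0],
    [0,0,1],
    [0,0,1],
    [0,0,1],
    [0,0,1],
    [0,0,1],
  ],
  xyz=[
    [0,0,-0.2],
    [0,0,-0.5],
    [0,0,-0.6],
    [0,0,-0.6],
    [0,0,-0.6],
    [0,0,-0.4],
    [0,0,-0.2],
    [0,0,0],
    [0,0,0],
    [0,0,0],
    [0,0,0],
    [0,0,0],
  ],
  claw=[30,30,30,30,30,30,30,30,30,30,30,30],
)

```text
time_s: 54.8
position: [0.4626, 0.3575, 0.1634]
tool_rot: [[-0.887, 0.462, -0.001], [0.462, 0.887, -0.001], [0.001, -0.001, -1.0]]
ft_force: [-0.4, -0.2, -0.2]
grip_width: 0.0348
gripper_force: 40.1
```

Call:
arm_command(
  turn=[
    [0,0,1],
    [0,0,1],
    [0,0,1],
    [0,0,1],
    [0,0,1],
    [0,0,1],
    [0,0,1],
    [0,0,1],
    [0,0,1],
    [0,0,1],
    [0,0,1],
    [0,0,1],
  ],
  xyz=[
    [0,0,0],
    [0,0,0],
    [0,0,0],
    [0,0,0],
    [0,0,0],
    [0,0,0],
    [0,0,0],
    [0,0,0],
    [0,0,0],
    [0,0,0],
    [0,0,0],
    [0,0,0],
  ],
  claw=[30,30,30,30,30,30,30,30,30,30,30,30],
)

```text
time_s: 56.0
position: [0.4626, 0.3575, 0.1634]
tool_rot: [[-0.043, 0.999, -0.001], [0.999, 0.043, -0.001], [-0.001, -0.001, -1.0]]
ft_force: [-0.1, -0.6, -1.2]
grip_width: 0.0346
gripper_force: 40.1
```

Call:
arm_command(
  turn=[
    [0,0,0.08],
    [0,0,0],
    [0,0,0],
    [0,0,0],
    [0,0,0],
    [0,0,0],
    [0,0,0],
    [0,0,0],
    [0,0,0],
    [0,0,0],
    [0,0,0],
    [0,0,0],
  ],
  xyz=[
    [-0.15,0.02,0],
    [-0.68,0.06,0],
    [-0.68,0.06,0],
    [-0.68,0.06,0],
    [-0.68,0.06,0],
    [-0.68,0.06,0],
    [-0.68,0.06,0],
    [-0.68,0.06,0],
    [-0.68,0.06,0],
    [-0.68,0.06,0],
    [-0.68,0.06,0],
    [-0.6,0.05,0],
  ],
  claw=[30,30,30,30,30,30,30,30,30,30,30,30],
)

```text
time_s: 57.2
position: [0.5112, -0.0202, 0.1637]
tool_rot: [[-0.042, 0.999, -0.001], [0.999, 0.042, -0.0], [-0.0, -0.001, -1.0]]
ft_force: [0.5, 0.2, -1.8]
grip_width: 0.0349
gripper_force: 40.1
```

Call:
arm_command(
  turn=[
    [0,0,0],
    [0,0,0],
  ],
  xyz=[
    [0,0,0],
    [0,0,0],
  ],
  claw=[30,30],
)

```text
time_s: 57.4
position: [0.5112, -0.0187, 0.1636]
tool_rot: [[-0.04, 0.999, -0.001], [0.999, 0.04, 0.0], [0.0, -0.001, -1.0]]
ft_force: [-0.1, 0.6, -0.7]
grip_width: 0.0351
gripper_force: 40.1
```

```bash
python3 - <<'E'
from go import *
go(511.7,-17.6,57.5,92.3)
E
```

```text
pos [511.2 -18.7 163.6] th 92.29 tilt [-0.0007  0.0004] t 57.4 w 35.1 gf 40.111804604530334 ft [-0.1  0.6 -0.7]
turn-z units -0.00; after turn: x 0.021 y 0.011 z 2.122 | before turn: x 0.021 y 0.011
```

Call:
arm_command(
  turn=[
    [0,0,0],
    [0,0,0],
    [0,0,0],
    [0,0,0],
    [0,0,0],
    [0,0,0],
    [0,0,0],
    [0,0,0],
  ],
  xyz=[
    [0.02,0,0.4],
    [0,0,0.6],
    [0,0,0.5],
    [0,0,0.3],
    [0,0,0.2],
    [0,0,0.1],
    [0,0,0.04],
    [0,0,0],
  ],
  claw=[30,30,30,30,30,30,30,30],
)

```text
time_s: 58.2
position: [0.5118, -0.017, 0.0572]
tool_rot: [[-0.041, 0.999, 0.001], [0.999, 0.041, -0.0], [-0.0, 0.001, -1.0]]
ft_force: [-0.5, -0.7, -1.2]
grip_width: 0.0349
gripper_force: 40.1
```

Call:
arm_command(
  turn=[
    [0,0,0],
    [0,0,0],
    [0,0,0],
  ],
  xyz=[
    [0,0,0.015],
    [0,0,0.01],
    [0,0,0],
  ],
  claw=[30,30,30],
)

```text
time_s: 58.5
position: [0.5118, -0.0172, 0.0561]
tool_rot: [[-0.04, 0.999, 0.001], [0.999, 0.04, -0.0], [-0.0, 0.001, -1.0]]
ft_force: [0.1, 0.2, 2.9]
grip_width: 0.0349
gripper_force: 40.5
```

Contact. I release, rise, move back clear of the crib and check everything.

Call:
arm_command(
  turn=[
    [0,0,0],
    [0,0,0],
    [0,0,0],
    [0,0,0],
    [0,0,0],
    [0,0,0],
    [0,0,0],
    [0,0,0],
    [0,0,0],
    [0,0,0],
    [0,0,0],
    [0,0,0],
  ],
  xyz=[
    [0,0,0],
    [0,0,0],
    [0,0,0],
    [0,0,0],
    [0,0,-0.15],
    [0,0,-0.35],
    [0,0,-0.6],
    [0,0,-0.6],
    [0,0,-0.6],
    [0,0,-0.6],
    [0,0,-0.3],
    [0,0,0],
  ],
  claw=[40,48,56,60,60,60,60,60,60,60,60,60],
)

```text
time_s: 59.7
position: [0.5122, -0.0173, 0.218]
tool_rot: [[-0.04, 0.999, 0.005], [0.999, 0.04, -0.001], [-0.001, 0.005, -1.0]]
ft_force: [-0.2, -0.0, -0.1]
grip_width: 0.0599
gripper_force: 0.0
```

Call:
arm_command(
  turn=[
    [0,0,0],
    [0,0,0],
    [0,0,0],
    [0,0,0],
    [0,0,0],
    [0,0,0],
    [0,0,0],
    [0,0,0],
  ],
  xyz=[
    [0.6,0,0],
    [0.6,0,0],
    [0.6,0,0],
    [0.6,0,0],
    [0.6,0,0],
    [0.6,0,0],
    [0.6,0,0],
    [0,0,0],
  ],
  claw=[60,60,60,60,60,60,60,60],
)

```text
time_s: 60.5
position: [0.5022, 0.1953, 0.2144]
tool_rot: [[-0.044, 0.999, -0.002], [0.999, 0.044, 0.0], [0.0, -0.002, -1.0]]
ft_force: [-0.2, -0.0, 0.3]
grip_width: 0.0598
gripper_force: 0.0
```

```bash
python3 - <<'E'
from go import *; from m import *
go(0,0,0,0)
C=cam("top"); im,d=imaging.get_image("top"); cv2.imwrite("pics/t7.png",im); P=cloud(d,C);Z=P[...,2]*1000
H,S,V=[x.astype(int) for x in cv2.split(cv2.cvtColor(im,cv2.COLOR_BGR2HSV))]
q=(Z>60)&(Z<80)&(P[...,1]<.1)&(P[...,1]>-.13)&(P[...,0]>.45)&(P[...,0]<.65)
rect(q&(H>120)&(H<165)&(S>80),.07,C,"purple")
rect(q&((H<9)|(H>170))&(S>150),.07,C,"padauk")
v,u=np.mgrid[:480,:640]; b=(u>440)&(u<540)&(v>215)&(v<355)
rect(b&(Z>31)&(V<40),.035,C,"ebony"); print(np.median(Z[b&(V<25)]))
im,d=imaging.get_image("scene"); cv2.imwrite("pics/s7.png",im)
E
```

```text
pos [502.2 195.3 214.4] th 92.49 tilt [-0.002   0.0004] t 60.5 w 59.8 gf 0.0 ft [-0.2 -0.   0.3]
turn-z units 18.50; after turn: x -10.044 y 3.905 z 4.288 | before turn: x -3.465 y -10.205
purple ctr 593.7 -15.1 size 146 37 ang 89.4
padauk ctr 509.4 -15.8 size 149 36 ang -87.7
ebony ctr 471.8 -320.1 size 146 36 ang 8.2
33.736743931857546
```

View pics/t7.png

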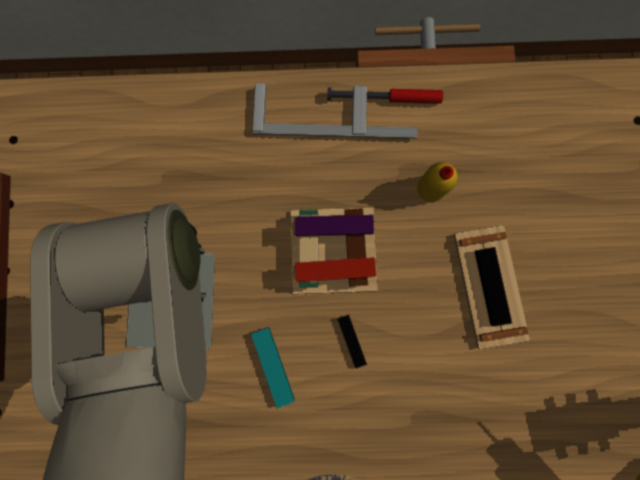

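View pics/s7.png

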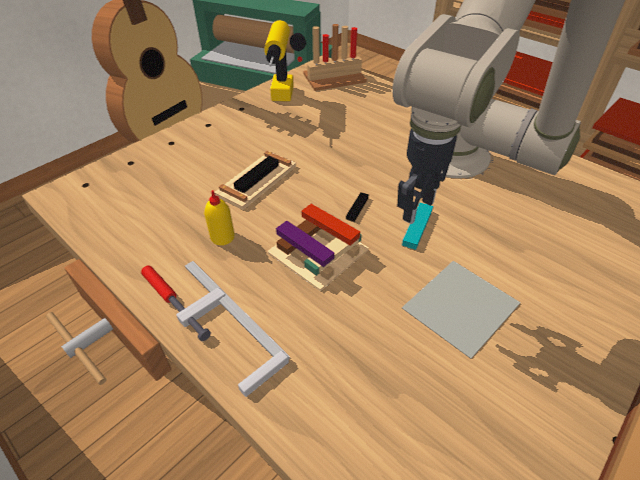

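Both pictures show the final state. Purpleheart (335,225) and padauk (336,270) are back within 1.5 mm, and the maple's green ends show at the ebony's old place (309,250). The ebony lies between the sled stops (492,286), and the glue, clamp and walnut have not moved.

```bash
python3 -c "
from rig import env
print(env.close_job())"
```

```text
the job is handed in; nothing more can be done
None
```

Job handed in at about 60 s: the ebony lies between the sled's end stops (about 3–4 mm off its centre line), the maple is in the ebony's old place, and the padauk and purpleheart are back across the crib within about 1.5 mm of where they were.

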